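# Fit the guide plate on the binding punch and lock it

### The arm

A 6-joint arm with a two-finger parallel gripper is mounted at the origin on the work surface. World frame = base frame: x ahead of the robot, y to its left, z up, the work surface at z = 0. Lengths are in mm, angles in rad, forces in N, time in s.
With the tool pointing down it reaches from about 275 to 750 mm from the base axis. Payload 10.2 kg.
Tool frame: the origin (TCP) lies at the very end of the fingers, on their centre line; the grasp point (between the pads) lies 19 mm behind it (ctrl.tcp_to_grasp is the distance from the TCP to the grasp point, in mm); z points along the fingers, y is the direction in which the jaws open and shut (so a half turn about z gives the same grasp; the last joint's range is limited). The gripper opens to 85 mm and grips with 20 to 120 N. Pads are 22 mm wide; open, the fingers measure 114 mm over their backs; the gripper's body (76 mm by 85 mm) begins 54 mm behind the grasp point. The pads swing forward as they close: fully open they stand 13 mm farther back than shut.
Start: joints at [-1.54, 0.313, 1.498, -0, 1.331, -0.223], TCP at [131.806, -508.191, 196.994] pointing down, gripper open.
Joint ranges: [-2.94, 2.94], [-0.97, 2.17], [0.19, 2.56], [-1.23, 4.37], [0.02, 3.11], [-2.88, 2.88]. Speed limits (rad/s): [2.39, 2.39, 3.01, 3.14, 3.14, 3.14].

### API

Orientations are given as a unit quaternion [w, x, y, z].
In Python, from rig import ctrl, cams, job gives the robot as it stands. The module is installed in compiled form; this text tells all that it offers.
- The arm moves only by the tool drive_tool, never from a script. Its arguments are lists of equal length, an entry for each row: "gripper": the opening, from 0 (shut) to 1 (fully open); "dp": the shift along the tool's x, y, z normalised to -1 to 1, where 1 is 0.2 m, a list of three; "twist": the turn about the tool's z normalised to -1 to 1, where 1 is 90 degrees. In form: {"gripper": [gripper, ...], "dp": [[tx, ty, tz], ...], "twist": [twist, ...]}. A call has 1 to 20 rows; each row is the pose to reach, as a shift and turn from the pose commanded when the call began, along the tool's axes at that moment; what a row does not reach only later rows make up. A row lasts 1/10 s, in which the tool goes at most 50 mm and 8.59 degrees, less where a joint would pass 70% of its speed; a pose out of reach is approached as far as the arm can. A call with a number of a shift or a turn outside -1 to 1 is refused whole. A call with a gripper value outside its range is refused whole. The fingers move at their own pace and stop on an object; "newtons" is the grip in N (left out, the last holds). Time passes only in rows, so rows that repeat a pose let the fingers close. It gives the time, the measured TCP pose, the force and the opening at its end, in the units of the state.
- ctrl.sense(): the state, without advancing time (a new reading comes with each control period).
- cams.capture(name): name is "scene" or "side" or "wrist"; returns a dict with "pixels" (400x640x3 uint8, red, green, blue), "camera_matrix" (3x3 intrinsics, pixels), "k1" (the pictures are not rectified: a ray, as slopes to the right and down, at radius r is drawn at 1 + k1 r^2 times it, then the intrinsics apply), "xyz" and "orientation" of the camera in the world; the wrist camera has in their place "hand_eye" (4x4, takes a point from camera to tool coordinates, whose origin is the TCP and whose axes are the flange's). Camera axes: x right, y down, z forward; pixel columns grow to the right and rows downward; lengths in mm; the calibration is good to about 2 mm. A picture is of the moment at which its call begins: read the wrist's pose just before it. There is no depth.
- job.finish_job(): hands the job in, once; it reports no verdict.
The state is a dict: "time_s": time; "joints": joint angles; "dq": joint speeds; "tau": joint torques, N m; "eef_pos": TCP position; "ee_rot": TCP orientation; "force": force on the tool from outside, world axes, zero at the start; "wrist_torque": the same for the moment, N m; "grip_width": opening from 0.0 (shut) to 1.0 (fully open).
Only numpy, scipy, OpenCV 4.12 (cv2) and the standard library are available. Lean on these libraries where they do the work, as an engineer would, in place of code of your own. Each camera call takes 0.05 s, during which the arm holds its last target.

### The job

Take the aluminium guide plate from its wooden stand and slide it about on the binding punch until its two holes drop over the two brass pins and it lies flush on the bed, feeling for the pins gently rather than forcing or dropping the plate. Then push the red lock all the way in over the plate's end and let go. Leave the mug, stapler and pen tray where they are.

Things in the scene. Friction and masses are not known exactly. Their poses are not given: they have to be found in the camera images.
- plate: Aluminium guide plate, 120 (x) x 160 (y) x 6 mm, 0.2 to 0.45 kg, lying on the stand at first. Origin: centre of its underside; z up. Two plain round through holes, 10 mm across, at x = 0, y = -50 and +50 mm. It may be fitted either way round. The row of small dark dashes near one long edge is only printed on.
- plate_handle (a point): Centre of the top of the black handle bar standing on the middle of the plate: 12 mm thick (plate x), 60 mm long (plate y), its top 40 mm above the plate's underside (34 mm above the plate's top).
- stand: Fixed plywood slab, 150 (x) x 180 (y) x 20 mm, on which the plate lies at first. Origin: centre of its underside on the table.
- punch: Desk binding punch, fixed to the table. Origin: on the table under the middle of its flat grey bed; z up, x towards its back. The bed is 180 (x) x 270 (y) mm, its top at z = 30 mm. Behind it, x = 90 to 150 mm, a blue punch head 60 mm high (z). The punch is easily damaged: the plate must never press on it or its pins with more than 40 N.
- pin_zone (a point): Middle of the bed's top (punch x = y = 0, z = 30 mm), not the pins. Two upright brass pins, 8 mm across, clamped fast, stand 14 mm above the bed, the top 2 mm tapering to 6.4 mm. They are at punch y = -50 and +50 mm and share one x anywhere from -25 to +25 mm, which is NOT measured: see or feel it.
- bed_far_side (a point): A point on the bed's top at punch x = 0, y = -120 mm. A seated plate has its underside on the bed, its x axis along the punch's x (either way round), its origin at punch y = 0 and at the pins' x, and the pins 8 mm proud of its top.
- lock_knob (a point): Centre of the top of the red lock's upright square knob, 14 x 14 mm, at punch x = 0, its top 44 mm above the bed, y about +108 mm when open. It rises from a flat red tongue, 26 (x) x 44 (y) mm, centred under it, 8 to 11 mm above the bed: it passes 2 mm over a seated plate; an unseated plate blocks it.
- lock_block (a point): Centre of the top of the dark steel block on the bed on which the red lock slides: punch x = -22 to 22, y = 91 to 129 mm, 8 mm high above the bed.
- lock (a joint): Travel of the red lock in m: 0 = open, 0.022 = fully in against its stop. It grows as the knob moves towards the punch's -y (towards the plate). It slides with about 1.5 N of friction and stays where it is left; starts at 0 to 0.003.
- pentray: White open pen tray, 90 (x) x 190 (y) x 35 mm, loose, not to be disturbed. Origin: centre of its underside.
- mug: White mug, 80 mm across, 90 mm high, handle on its +y side, loose, not to be disturbed. Origin: centre of its underside.
- stapler: Blue and black stapler, 140 (x) x 36 (y) x about 63 mm high, loose, not to be disturbed. Origin: centre of its underside.
Things that resemble listed ones, but are neither listed nor needed, are in the scene too. Leave any blue or pink look-alike of the plate alone.

How it is judged:
By the outcome, as a careful person would: the job done as asked, in the order asked, and still so for the second after the job is handed in, with the robot touching nothing.
It also fails if it takes over 72 s, if anything falls off the work surface, if the arm or the gripper's body presses on something with over 40 N, if the wrist force passes 120 N, or if a joint passes its speed limit or range.

## Working session

There is one attempt and no reset: what is moved stays moved. The work goes in short steps, Python scripts to look and compute and a tool call to move; the robot and the scene stay as the last step left them, time stands still between calls to the robot, and variables do not carry over. Pictures are saved under pics/ and viewed, and the job is handed in when it is done.

Besides the shell and the picture viewer there is one more tool, called as a command line: name --pt "numbers of a row" for each row, then --argument value for the rest. drive_tool: Moves the arm, as the interface text tells. Scaled input: -1 to 1 covers 0.2 m each way for a shift and 90 degrees each way for a turn. Its arguments: {"type":"object","properties":{"gripper":{"type":"array","items":{"type":"number"}},"dp":{"type":"array","items":{"type":"array","items":{"type":"number"}}},"twist":{"type":"array","items":{"type":"number"}},"newtons":{"type":"number"}},"required":["gripper","dp","twist"]}

```bash
mkdir -p pics; ls; cat > h.py <<'E'
import numpy as np, cv2, json
from scipy.spatial.transform import Rotation as R
from rig import ctrl, cams, job
def q2R(q): return R.from_quat([q[1],q[2],q[3],q[0]]).as_matrix()
def shot(name,fn):
    s=ctrl.sense(); c=cams.capture(name)
    cv2.imwrite('pics/'+fn+'.png',c['pixels'][:,:,::-1])
    d={'K':np.array(c['camera_matrix']).tolist(),'k1':float(c['k1'])}
    if name=='wrist':
        H=np.array(c['hand_eye']); Rt=q2R(s['ee_rot'])
        d['R']=(Rt@H[:3,:3]).tolist(); d['p']=(Rt@H[:3,3]+np.array(s['eef_pos'])).tolist()
    else:
        d['R']=q2R(c['orientation']).tolist(); d['p']=np.array(c['xyz']).tolist()
    json.dump(d,open('pics/'+fn+'.json','w')); return s
def px2w(fn,u,v,z):
    d=json.load(open('pics/'+fn+'.json'));K=np.array(d['K'])
    D=np.array([d['k1'],0,0,0,0],float)
    n=cv2.undistortPoints(np.array([[[u,v]]],float),K,D)[0,0]
    r=np.array(d['R'])@np.array([n[0],n[1],1]);p=np.array(d['p'])
    return p+r*(z-p[2])/r[2]
def w2px(fn,P):
    d=json.load(open('pics/'+fn+'.json'));K=np.array(d['K']);Rm=np.array(d['R'])
    c=(np.array(P,float).reshape(-1,3)-np.array(d['p']))@Rm
    n=c[:,:2]/c[:,2:]; r2=(n**2).sum(1,keepdims=True); n=n*(1+d['k1']*r2)
    return n@K[:2,:2].T+K[:2,2]
def crop(fn,x0,y0,x1,y1,s,out):
    i=cv2.imread('pics/'+fn+'.png')[y0:y1,x0:x1]
    cv2.imwrite('pics/'+out+'.png',cv2.resize(i,None,fx=s,fy=s,interpolation=cv2.INTER_CUBIC))
E
python3 - <<'E'
from h import *
for n in ['scene','side','wrist']:
    s=shot(n,n+'0'); d=json.load(open(f'pics/{n}0.json'));print(n,np.round(d['p'],1),np.round(d['R'],2).tolist(),d['k1'],d['K'])
print(s)
E
```

```text
pics
scene [1046.4  975.9  967.6] [[-0.83, 0.36, -0.44], [0.56, 0.52, -0.64], [-0.0, -0.78, -0.63]] 0.02193890713745711 [[421.4659512874021, 0.0, 318.6451035785407], [0.0, 421.4659512874021, 199.3506536336382], [0.0, 0.0, 1.0]]
side [-152.3  694.7  945.9] [[-0.73, -0.49, 0.48], [-0.69, 0.52, -0.5], [-0.0, -0.69, -0.72]] -0.10306025502539232 [[451.8029871983674, 0.0, 321.6265173985846], [0.0, 451.8029871983674, 204.44577924128092], [0.0, 0.0, 1.0]]
wrist [ 199.6 -490.4  372.4] [[0.25, -0.93, -0.27], [-0.97, -0.24, -0.07], [-0.0, 0.27, -0.96]] -0.04549443273266077 [[284.4864366661687, 0.0, 316.74994430637884], [0.0, 284.4864366661687, 200.87215631095552], [0.0, 0.0, 1.0]]
{'time_s': 0.1, 'joints': array([-1.54039348e+00,  3.13389915e-01,  1.49835174e+00, -6.88777744e-06,
        1.33099869e+00, -2.23393204e-01]), 'dq': array([-0.00242769, -0.0025214 , -0.00101677,  0.0011949 ,  0.00024725,
        0.00053413]), 'tau': array([ 2.21691997e-03, -4.12902153e+01, -2.60145181e+01, -1.37021198e-04,
        3.01768268e-03, -3.28992471e-06]), 'eef_pos': array([ 131.79860636, -507.91343595,  196.49796851]), 'ee_rot': array([-5.71497368e-04,  9.91958977e-01,  1.26558517e-01,  5.19580347e-05]), 'force': array([-0.83520431,  0.23676104,  0.46896925]), 'wrist_torque': array([ 0.03376836, -0.00027009,  0.01043642]), 'grip_width': 0.9970381307783616}
```

View pics/scene0.png

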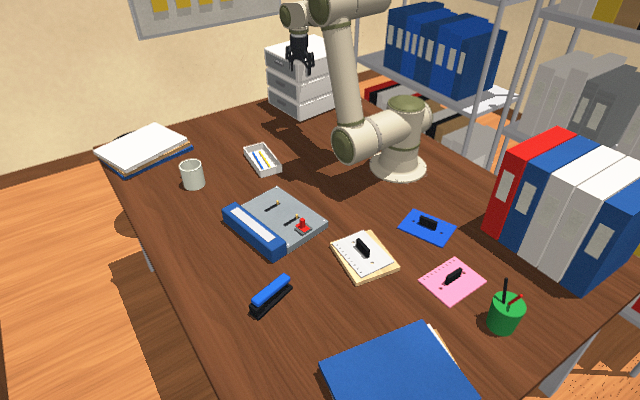

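View pics/side0.png

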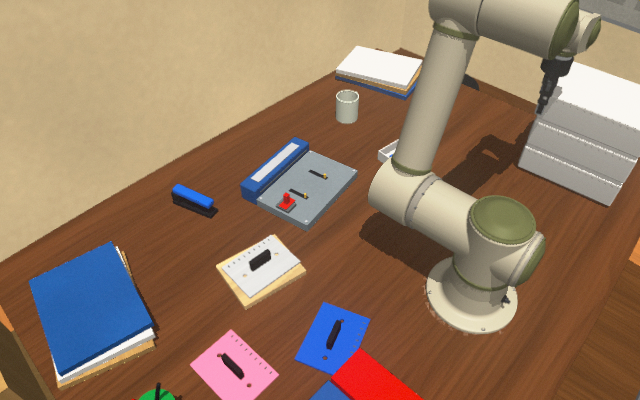

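View pics/wrist0.png

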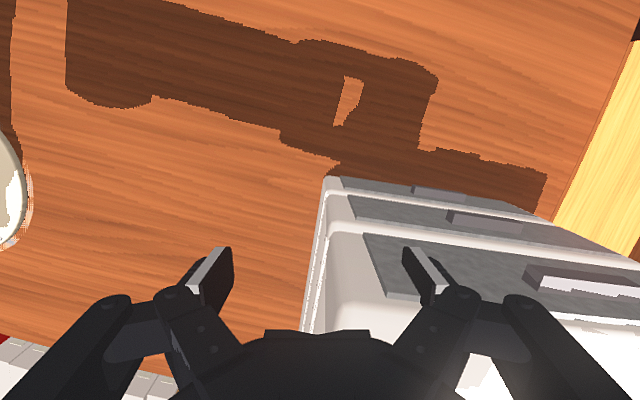

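The plate could be confused with three things in the scene view. The pale metal one on the plywood slab is at (363,252), the blue look-alike at (427,227) and the pink one at (452,280). I choose the pale one on the stand and check it in close crops.

```bash
python3 - <<'E'
from h import *
crop('scene0',320,220,410,290,8,'c1')
crop('side0',205,225,315,310,7,'c2')
crop('scene0',210,180,340,270,6,'c3')
crop('side0',230,130,370,230,5.5,'c4')
E
```

```text
(no output)
```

View pics/c1.png

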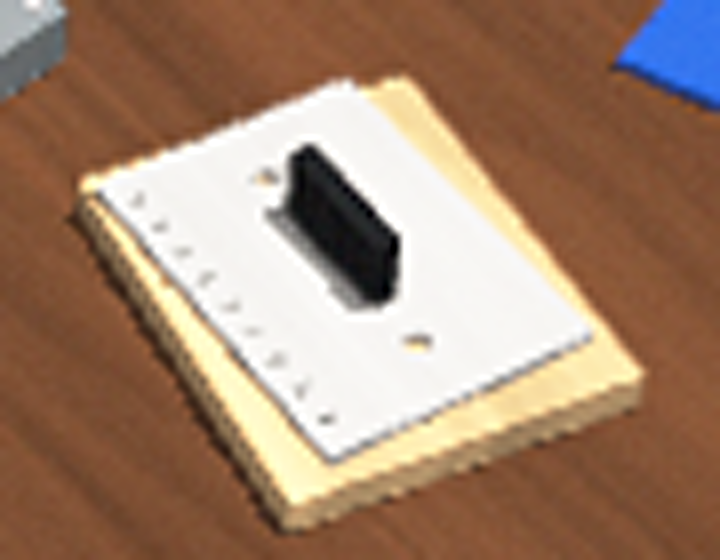

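View pics/c2.png

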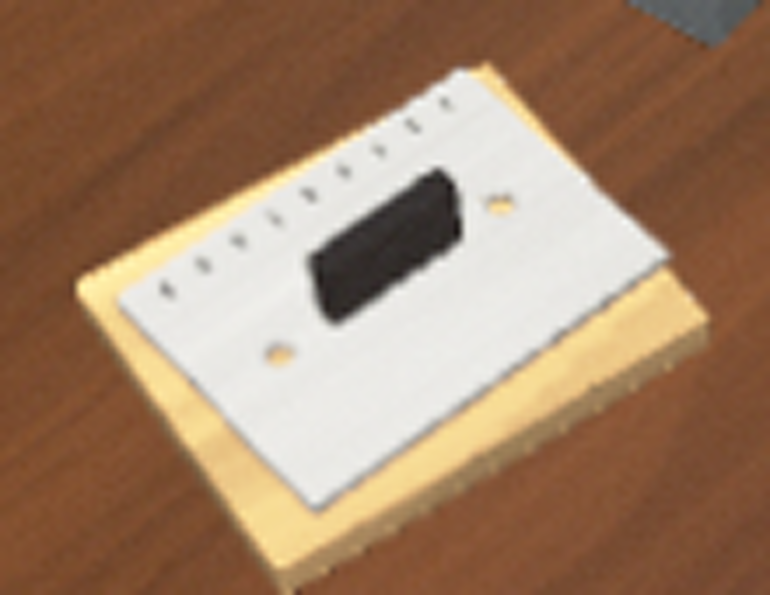

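View pics/c3.png

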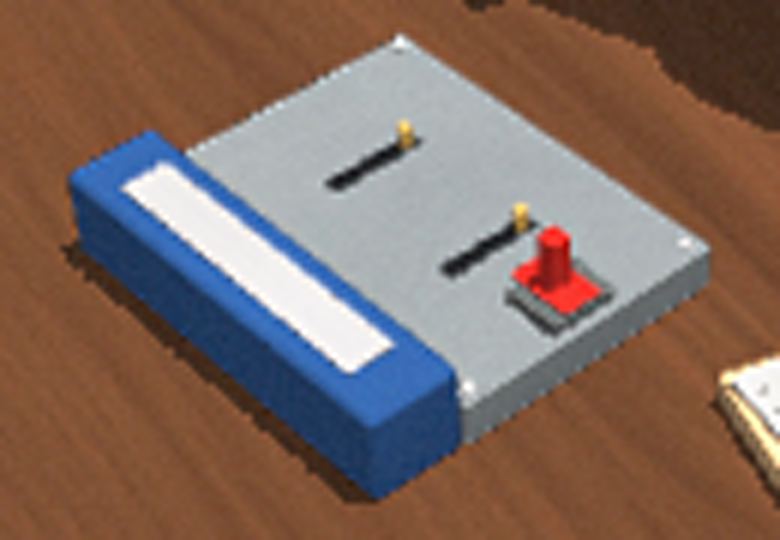

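View pics/c4.png

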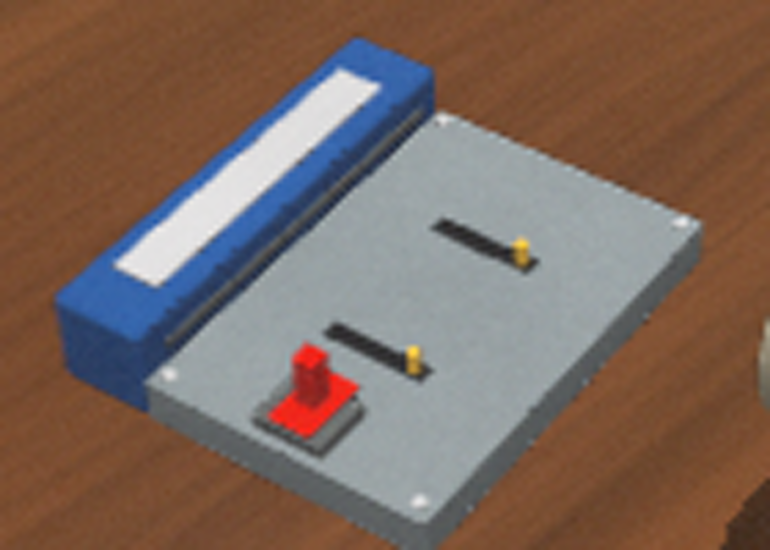

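The crops confirm it: white aluminium plate, black handle, two holes, lying on the plywood slab. The punch, both pins and the red knob are visible in both views.

```bash
cat > m.py <<'E'
from h import *
def S(x,y,z): return px2w('scene0',320+x/8-.5+.06,220+y/8-.44,z)[:2]
def D(x,y,z): return px2w('side0',205+x/7-.43,225+y/7-.43,z)[:2]
def P(x,y,z): return px2w('scene0',210+x/6-.42,180+y/6-.42,z)[:2]
def Q(x,y,z): return px2w('side0',230+x/5.5-.41,130+y/5.5-.41,z)[:2]
r=lambda a:np.round(a,1).tolist()
print('plate scene',[r(S(*p,26)) for p in [(103,190),(345,85),(592,338),(333,460)]],'holes',[r(S(*p,24.5)) for p in [(268,176),(418,341)]])
print('plate side',[r(D(*p,26)) for p in [(465,68),(668,256),(317,508),(120,298)]],'holes',[r(D(*p,24.5)) for p in [(500,205),(280,355)]])
print('handle scene', [r(S(*p,60)) for p in [(300,148),(392,242)]],'side',[r(D(*p,60)) for p in [(440,172),(316,258)]])
print('bed front scene',[r(P(*p,30)) for p in [(400,38),(708,247)]],'pins',[r(P(*p,44)) for p in [(405,123),(521,207)]],'knob',r(P(555,232,74)))
print('bed front side',[r(Q(*p,30)) for p in [(700,225),(428,523)]],'back',[r(Q(*p,30)) for p in [(435,113),(150,385)]],'pins',[r(Q(*p,44)) for p in [(522,240),(414,350)]],'knob',r(Q(310,350,74)))
E
python3 m.py
```

```text
plate scene [[483.3, 223.5], [367.3, 230.4], [377.8, 389.7], [494.7, 381.2]] holes [[424.2, 252.8], [431.5, 353.3]]
plate side [[480.6, 222.6], [361.2, 232.2], [372.2, 389.4], [490.7, 381.0]] holes [[423.4, 257.4], [430.8, 356.6]]
handle scene [[428.2, 275.0], [430.9, 333.3]] side [[427.7, 278.9], [430.8, 334.4]]
bed front scene [[482.9, -129.9], [437.6, 132.3]] pins [[529.4, -41.3], [513.2, 59.2]] knob [526.3, 116.3]
bed front side [[476.0, -125.3], [431.3, 134.2]] back [[651.1, -94.5], [603.4, 165.2]] pins [[528.6, -37.4], [511.4, 62.8]] knob [527.2, 119.5]
```

```bash
cat > go.py <<'E'
from h import *
import sys
# target x y z and toolx angle(deg)
def go(x,y,z,a):
    s=ctrl.sense();Rt=q2R(s['ee_rot']);p=np.array(s['eef_pos'])
    d=Rt.T@(np.array([x,y,z])-p)/200
    ca=np.degrees(np.arctan2(Rt[1,0],Rt[0,0])); t=-((a-ca+180)%360-180)/90
    print('t',round(s['time_s'],2),'pos',np.round(p,1),'ang',round(ca,2),'tilt',np.round(Rt[:,2],4),'F',np.round(s['force'],2),'grip',round(s['grip_width'],3))
    print('dp',np.round(d,4).tolist(),'twist',round(t,4))
if __name__=='__main__': go(*map(float,sys.argv[1:5]))
E
python3 go.py 400 -250 260 99.5; python3 go.py 520 10 210 99.5
```

```text
t 0.15 pos [ 131.8 -508.   196.6] ang 14.54 tilt [ 0.e+00  9.e-04 -1.e+00] F [ 0.6 -0.5 -0.4] grip 0.999
dp [1.622, -0.9122, -0.3159] twist -0.944
t 0.15 pos [ 131.8 -508.   196.6] ang 14.54 tilt [ 0.e+00  9.e-04 -1.e+00] F [ 0.6 -0.5 -0.4] grip 0.999
dp [2.5291, -2.0197, -0.0647] twist -0.944
```

drive_tool --gripper '[1,1,1,1,1,1,1,1,1,1,1]' --pt "0.2 -0.12 -0.1" --pt "0.4 -0.24 -0.2" --pt "0.6 -0.36 -0.3" --pt "0.8 -0.48 -0.3" --pt "1 -0.6 -0.3" --pt "1 -0.6 -0.3" --pt "1 -0.6 -0.3" --pt "1 -0.6 -0.3" --pt "1 -0.6 -0.3" --pt "1 -0.6 -0.3" --pt "1 -0.6 -0.3" --twist '[-0.09,-0.18,-0.27,-0.36,-0.45,-0.54,-0.63,-0.72,-0.81,-0.9,-0.944]'

```text
time_s: 1.25
eef_pos: [295.2, -341.7, 256.8]
ee_rot: [-0.0, 0.644, 0.765, 0.0]
force: [0.2, 0.2, -1.3]
grip_width: 1.0
```

```bash
python3 go.py 440 -170 260 99.5; python3 go.py 520 10 210 99.5
```

```text
t 1.25 pos [ 295.2 -341.7  256.8] ang 99.78 tilt [-2.e-04  4.e-04 -1.e+00] F [ 0.22  0.22 -1.33] grip 1.0
dp [0.723, 0.8592, -0.0158] twist 0.0031
t 1.25 pos [ 295.2 -341.7  256.8] ang 99.78 tilt [-2.e-04  4.e-04 -1.e+00] F [ 0.22  0.22 -1.33] grip 1.0
dp [1.5418, 1.4063, 0.2345] twist 0.0031
```

drive_tool --gripper '[1,1,1,1,1,1]' --pt "0.17 0.17 0" --pt "0.35 0.35 0" --pt "0.52 0.52 0" --pt "0.7 0.7 0" --pt "0.85 0.85 0" --pt "0.95 0.9 0" --twist '[0,0,0,0,0,0]'

```text
time_s: 1.85
eef_pos: [442.7, -122.1, 256.7]
ee_rot: [-0.0, 0.645, 0.764, 0.0]
force: [-0.2, -0.5, -0.1]
grip_width: 0.999
```

```bash
python3 go.py 520 10 210 99.5
```

```text
t 1.85 pos [ 442.7 -122.1  256.7] ang 99.65 tilt [-1.e-04  7.e-04 -1.e+00] F [-0.18 -0.49 -0.07] grip 0.999
dp [0.5862, 0.4916, 0.2339] twist 0.0017
```

drive_tool --gripper '[1,1,1,1,1]' --pt "0.15 0.12 0" --pt "0.3 0.25 0" --pt "0.45 0.38 0.1" --pt "0.57 0.48 0.2" --pt "0.57 0.48 0.2" --twist '[0,0,0,0,0]'

```text
time_s: 2.35
eef_pos: [517.0, 6.6, 214.0]
ee_rot: [-0.002, 0.645, 0.764, -0.001]
force: [-0.4, -1.0, -0.2]
grip_width: 1.002
```

```bash
python3 go.py 520 10 210 99.5; python3 -c "
from h import *
shot('wrist','w1')"
```

```text
t 2.35 pos [517.    6.6 214. ] ang 99.71 tilt [-0.0049  0.0017 -1.    ] F [-0.45 -0.98 -0.21] grip 1.002
dp [0.0144, 0.0178, 0.0201] twist 0.0023
```

View pics/w1.png

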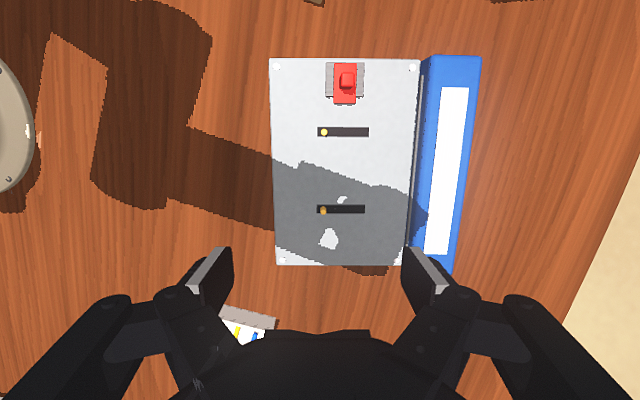

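```bash
python3 -c "
from h import *
crop('w1',260,50,440,150,4.4,'w1a');crop('w1',260,180,440,280,4.4,'w1b')"
```

```text
(no output)
```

View pics/w1a.png

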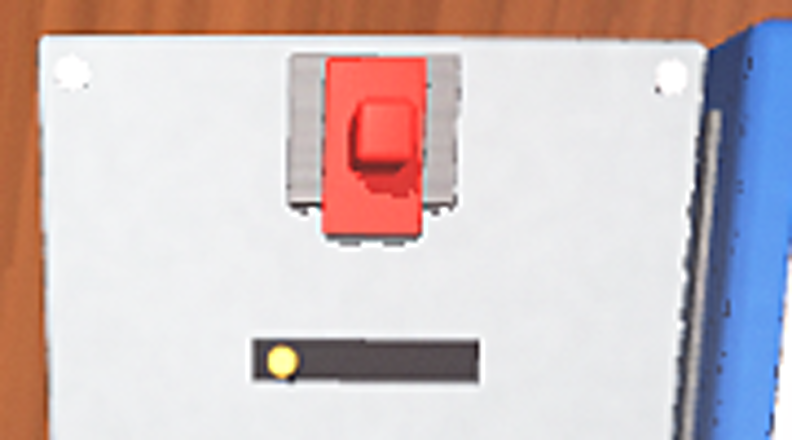

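View pics/w1b.png

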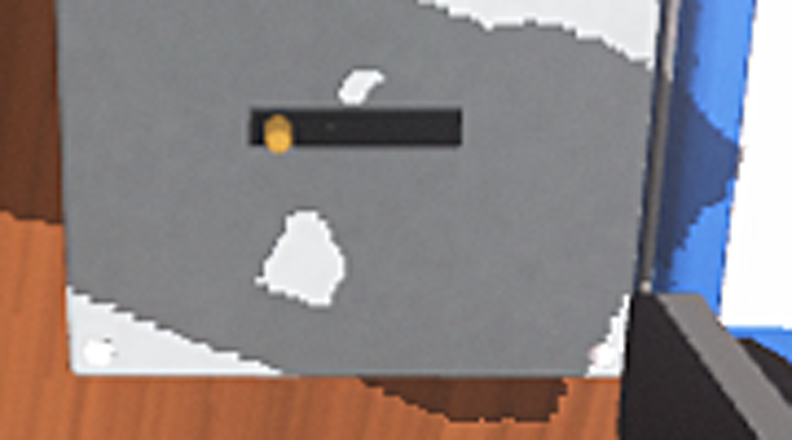

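```bash
python3 - <<'E'
from h import *
A=lambda x,y,z:px2w('w1',260+x/4.4-.39,50+y/4.4-.39,z)[:2]
B=lambda x,y,z:px2w('w1',260+x/4.4-.39,180+y/4.4-.39,z)[:2]
c=[A(40,37,30),A(705,43,30),B(72,375,30)]
p=[A(283,360,44),B(279,138,44)]
print('corn',np.round(c,1).tolist(),'pins',np.round(p,1).tolist(),np.linalg.norm(p[0]-p[1]),'knob',A(387,128,74),)
d=p[0]-p[1];print('yaw pins',np.degrees(np.arctan2(-d[0],d[1])),'mid',(p[0]+p[1])/2)
d=c[0]-c[2];print('yaw front',np.degrees(np.arctan2(-d[0],d[1])),np.linalg.norm(d)); d=c[1]-c[0];print(np.degrees(np.arctan2(d[1],d[0])),np.linalg.norm(d))
m=(c[1]+c[2])/2;print('bed ctr',m)
# slots ends
for q in [A(252,361,30),A(478,361,30),B(249,128,30),B(462,128,30)]:print('slot',q)
print('pinbase slot ctr',(A(252,361,30)+A(478,361,30)+B(249,128,30)+B(462,128,30))/4)
E
python3 go.py 400 180 230 85.8;
```

```text
corn [[437.7, 135.8], [611.9, 164.7], [481.3, -127.5]] pins [[515.5, 64.4], [531.7, -33.2]] 98.93981518909285 knob [529.50406581 122.23644314]
yaw pins 9.432651200119533 mid [523.58670962  15.56429911]
yaw front 9.410095086443867 266.81238059484576
9.440939701498099 176.63335085931084
bed ctr [546.62724005  18.6451674 ]
slot [507.32059637  62.18878662]
slot [569.79723381  73.03469283]
slot [523.25230993 -36.0456007 ]
slot [586.51369542 -25.12581629]
pinbase slot ctr [546.72095888  18.51301562]
t 2.4 pos [517.    4.9 215.6] ang 99.65 tilt [-3.e-03  6.e-04 -1.e+00] F [ 0.65 -0.52 -0.24] grip 1.0
dp [0.9613, -0.43, -0.0696] twist 0.1539
```

drive_tool --gripper '[1,1,1,1,1,1]' --pt "-0.05 0 0.1" --pt "-0.1 0 0.2" --pt "-0.15 0 0.2" --pt "-0.15 0 0.2" --pt "-0.15 0 0.2" --pt "-0.15 0 0.2" --twist '[0,0,0,0,0,0]'

```text
time_s: 3.0
eef_pos: [522.6, -26.0, 178.1]
ee_rot: [0.001, 0.646, 0.763, 0.0]
force: [0.7, 0.0, 0.2]
grip_width: 1.003
```

```bash
python3 go.py 520 10 210 99.5; python3 -c "
from h import *
shot('wrist','w2')
crop('w2',220,0,460,320,2.4,'w2a')"
```

```text
t 3.0 pos [522.6 -26.  178.1] ang 99.5 tilt [ 1.8e-03 -4.0e-04 -1.0e+00] F [0.72 0.   0.15] grip 1.003
dp [0.1798, 0.0172, -0.1595] twist -0.0
```

View pics/w2.png

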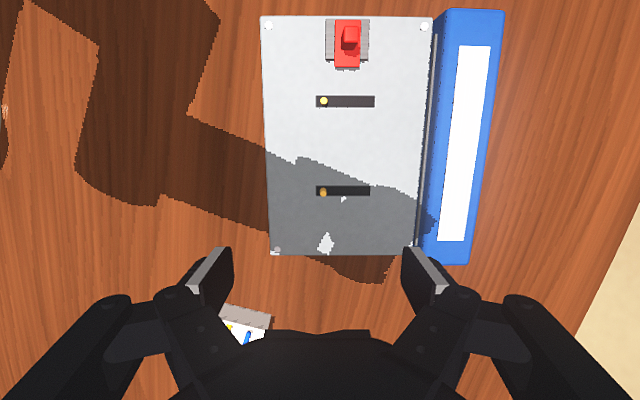

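```bash
python3 -c "
from h import *
crop('w2',250,5,440,115,4.2,'w2a');crop('w2',250,160,440,270,4.2,'w2b')"
```

```text
(no output)
```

View pics/w2a.png

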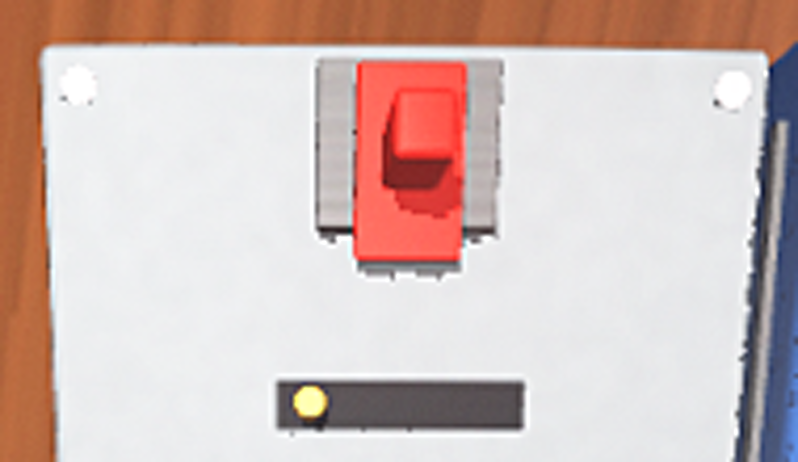

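View pics/w2b.png

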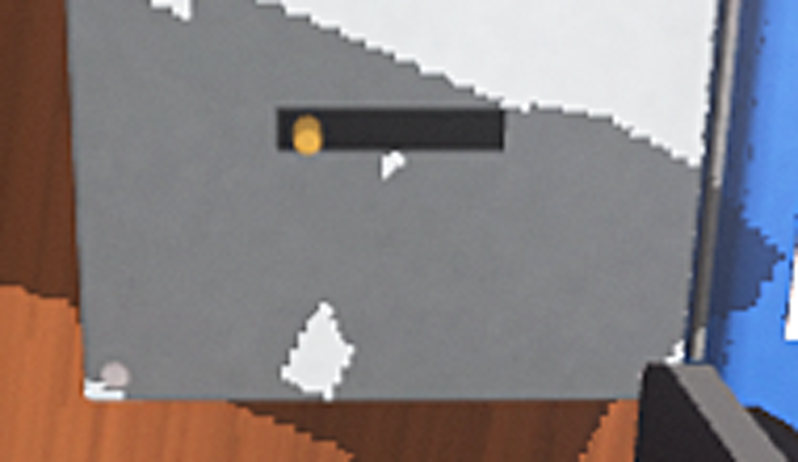

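```bash
cat > fitp.py <<'E'
from h import *
from scipy.optimize import least_squares
A=lambda x,y:(250+x/4.2-.38,5+y/4.2-.38)
B=lambda x,y:(250+x/4.2-.38,160+y/4.2-.38)
obs=np.array([A(42,47),A(768,53),B(87,400),A(310,401),B(307,139),A(277,405),A(523,405),B(277,129),B(504,129)])
def model(x,y,a,px,s1,s2):
    L=[(-90,135,30),(90,135,30),(-90,-135,30),(px,50,44),(px,-50,44),(s1,50,30),(s2,50,30),(s1,-50,30),(s2,-50,30)]
    c,s=np.cos(a),np.sin(a)
    return np.array([(x+c*u-s*v,y+s*u+c*v,w) for u,v,w in L])
def f(q):
    P=model(*q[:6]); P=P+np.array([0,0,q[6]]); return (w2px('w2',P)-obs).ravel()
for free in (0,1):
    g=(lambda q:f(np.r_[q,0])) if not free else f
    r=least_squares(g,[546,15,.165,-23,-30,30]+[0]*free)
    q=r.x;print(np.round(q,3),'yaw',np.degrees(q[2]),'rms',np.sqrt(np.mean(r.fun**2)));print(np.round(r.fun.reshape(-1,2),2).tolist())
    print('pinmid',q[0]+np.cos(q[2])*q[3],q[1]+np.sin(q[2])*q[3])
E
python3 fitp.py; python3 go.py 427 200 230 85.8
```

```text
[ 5.47003e+02  1.81860e+01  1.66000e-01 -2.38040e+01 -3.19220e+01
  3.15810e+01] yaw 9.516391399466988 rms 0.9474749693689221
[[-1.33, -1.49], [2.04, -1.63], [-0.79, 1.67], [-0.09, 0.2], [0.1, 1.13], [-0.05, 0.1], [-0.06, 0.29], [0.05, 0.52], [0.06, 0.51]]
pinmid 523.5272828035156 14.250367254474504
[ 5.47118e+02  1.82980e+01  1.66000e-01 -2.38290e+01 -3.20650e+01
  3.23240e+01 -4.64300e+00] yaw 9.502977087826125 rms 0.2722198054599019
[[-0.3, -0.02], [0.43, -0.16], [-0.15, -0.09], [-0.09, 0.39], [0.09, 0.03], [-0.04, 0.28], [-0.08, 0.48], [0.04, -0.5], [0.09, -0.5]]
pinmid 523.6159691032551 14.363380473873097
t 3.05 pos [522.5 -25.9 177.9] ang 99.51 tilt [ 1.3e-03 -3.0e-04 -1.0e+00] F [-0.21  0.75  0.24] grip 0.998
dp [1.1927, -0.2838, -0.2617] twist 0.1524
```

drive_tool --gripper '[1,1,1,1,1,1]' --pt "0.2 -0.05 -0.05" --pt "0.4 -0.1 -0.05" --pt "0.6 -0.15 -0.05" --pt "0.8 -0.2 -0.05" --pt "1 -0.25 -0.05" --pt "1 -0.25 -0.05" --twist '[0.05,0.1,0.15,0.152,0.152,0.152]'

```text
time_s: 3.65
eef_pos: [438.1, 166.5, 187.7]
ee_rot: [-0.0, 0.731, 0.683, 0.001]
force: [0.1, 0.3, 0.2]
grip_width: 1.001
```

```bash
python3 go.py 424 265 178 85.8
```

```text
t 3.65 pos [438.1 166.5 187.7] ang 86.11 tilt [ 7.e-04  9.e-04 -1.e+00] F [0.09 0.28 0.24] grip 1.001
dp [0.4864, -0.1038, 0.049] twist 0.0035
```

drive_tool --gripper '[1,1,1,1,1,1]' --pt "0.2 -0.05 0.05" --pt "0.4 -0.1 0.05" --pt "0.48 -0.1 0.05" --pt "0.48 -0.1 0.05" --pt "0.48 -0.1 0.05" --pt "0.48 -0.1 0.05" --twist '[0.003,0.003,0.003,0.003,0.003,0.003]'

```text
time_s: 4.25
eef_pos: [427.3, 259.2, 177.2]
ee_rot: [0.0, 0.734, 0.679, 0.0]
force: [-0.6, -0.4, 0.0]
grip_width: 1.001
```

```bash
python3 -c "
from h import *
shot('wrist','w3')"
 python3 go.py 424 265 178 85.8
```

```text
t 4.3 pos [427.3 259.2 177.2] ang 85.47 tilt [ 2.e-04 -1.e-04 -1.e+00] F [-0.26 -0.82  0.78] grip 0.998
dp [0.0277, -0.0188, -0.0042] twist -0.0037
```

View pics/w3.png

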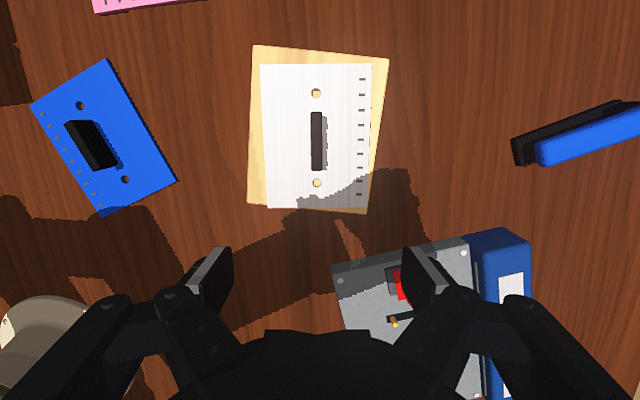

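```bash
python3 -c "
from h import *
crop('w3',240,40,400,220,3.3,'w3a')"
```

```text
(no output)
```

View pics/w3a.png

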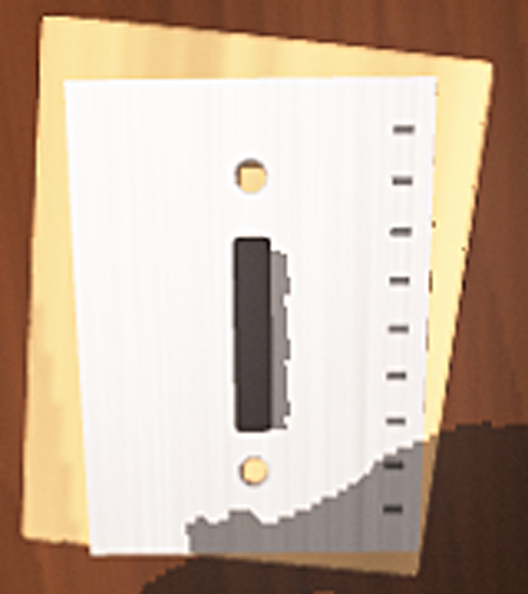

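```bash
cat > fitpl.py <<'E'
from h import *
from scipy.optimize import least_squares
A=lambda x,y:(240+x/3.3-.35,40+y/3.3-.35)
obs=np.array([A(65,82),A(436,77),A(92,555),A(420,553),A(251,176),A(254,471),A(252,238),A(253,431)])
L=np.array([(-60,80,26),(60,80,26),(-60,-80,26),(60,-80,26),(0,50,26),(0,-50,26),(0,30,60),(0,-30,60)],float)
def f(q):
    c,s=np.cos(q[2]),np.sin(q[2]);P=L.copy();P[:,0]=q[0]+c*L[:,0]-s*L[:,1];P[:,1]=q[1]+s*L[:,0]+c*L[:,1];P[:,2]+=q[3]
    return (w2px('w3',P)-obs).ravel()
r=least_squares(f,[427,305,-.07,0]);q=r.x
print(np.round(q,3),np.degrees(q[2]),np.round(r.fun.reshape(-1,2),2).tolist())
E
python3 fitpl.py
```

```text
[ 4.31068e+02  3.07494e+02 -6.80000e-02 -1.29400e+00] -3.8980843860661714 [[-0.06, -0.09], [-0.03, 0.13], [-0.09, -0.2], [-0.26, -0.6], [0.09, 0.1], [0.15, 0.45], [-0.09, -0.58], [0.26, 0.77]]
```

```bash
python3 go.py 431 307.5 32 86.1
```

```text
t 4.3 pos [427.3 259.2 177.2] ang 85.47 tilt [ 2.e-04 -1.e-04 -1.e+00] F [-0.26 -0.82  0.78] grip 0.998
dp [0.2423, -0.0008, 0.7258] twist -0.007
```

drive_tool --gripper '[1,1,1,1,1,1,1,1]' --pt "0.2 0 0.1" --pt "0.242 0 0.25" --pt "0.242 0 0.35" --pt "0.242 0 0.45" --pt "0.242 0 0.5" --pt "0.242 0 0.5" --pt "0.242 0 0.5" --pt "0.242 0 0.5" --twist '[-0.007,-0.007,-0.007,-0.007,-0.007,-0.007,-0.007,-0.007]'

```text
time_s: 5.1
eef_pos: [431.4, 308.5, 78.1]
ee_rot: [0.0, 0.73, 0.683, 0.001]
force: [-0.5, 0.0, 0.4]
grip_width: 1.004
```

```bash
python3 go.py 431 307.5 32 86.1; python3 -c "
from h import *
shot('wrist','w4')"
```

```text
t 5.1 pos [431.4 308.5  78.1] ang 86.17 tilt [ 1.8e-03  8.0e-04 -1.0e+00] F [-0.49  0.04  0.38] grip 1.004
dp [-0.0054, -0.002, 0.2306] twist 0.0008
```

View pics/w4.png

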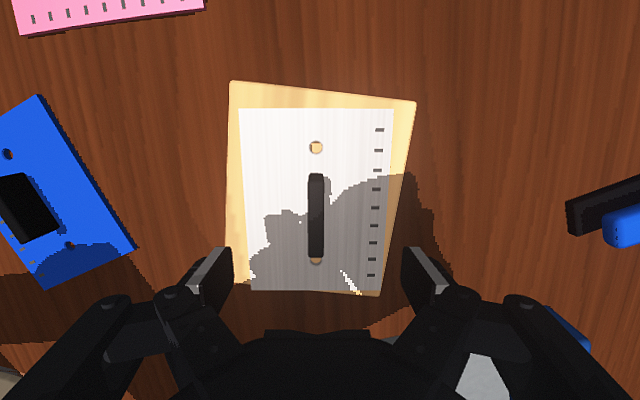

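The handle is centred between the pads: column 316, with the pads at 233 and 400. I'll check the along-handle offset and then descend.

```bash
python3 - <<'E'
from h import *
print(px2w('w4',316,147.5,26)); 
print(px2w('w4',316,174,60),px2w('w4',316,257,60))
E
```

```text
[434.57536315 357.3577934   26.        ]
[433.59361758 342.37953784  60.        ] [429.33912509 279.31653332  60.        ]
```

drive_tool --gripper '[1,1,1,1,1,1]' --pt "0 0 0.1" --pt "0 0 0.17" --pt "0 0 0.21" --pt "0 0 0.23" --pt "0 0 0.23" --pt "0 0 0.23" --twist '[0,0,0,0,0,0]'

```text
time_s: 5.75
eef_pos: [431.1, 308.6, 31.6]
ee_rot: [0.0, 0.73, 0.683, 0.001]
force: [-0.4, 0.9, 0.4]
grip_width: 1.0
```

drive_tool --gripper '[0.1,0,0,0,0,0,0,0,0,0]' --pt "0 0 0" --pt "0 0 0" --pt "0 0 0" --pt "0 0 0" --pt "0 0 0" --pt "0 0 0" --pt "0 0 0" --pt "0 0 0" --pt "0 0 0" --pt "0 0 0" --twist '[0,0,0,0,0,0,0,0,0,0]' --newtons 60

```text
time_s: 6.75
eef_pos: [430.7, 308.4, 31.0]
ee_rot: [-0.0, 0.73, 0.683, -0.0]
force: [-0.5, 0.1, -0.4]
grip_width: 0.001
```

```bash
python3 go.py 431 307.5 32 86.1; python3 -c "
from h import *
shot('wrist','w5')"
```

```text
t 6.75 pos [430.7 308.4  31. ] ang 86.18 tilt [-0.  0. -1.] F [-0.46  0.09 -0.39] grip 0.001
dp [-0.0046, 0.0018, -0.005] twist 0.0009
```

View pics/w5.png

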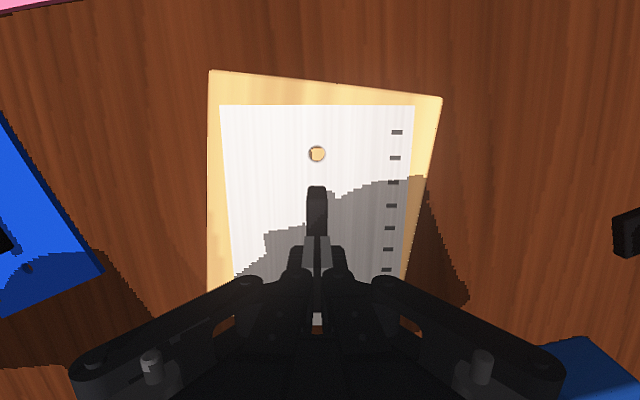

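```bash
python3 -c "
from h import *
crop('w5',240,140,400,360,2.7,'w5a')
shot('side','s5'); crop('s5',180,200,340,320,5,'s5a')
shot('scene','sc5'); crop('sc5',310,180,430,300,5,'sc5a')"
```

```text
(no output)
```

View pics/w5a.png

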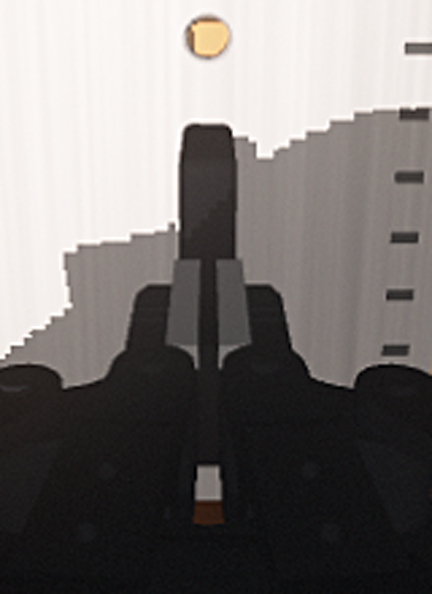

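View pics/s5a.png

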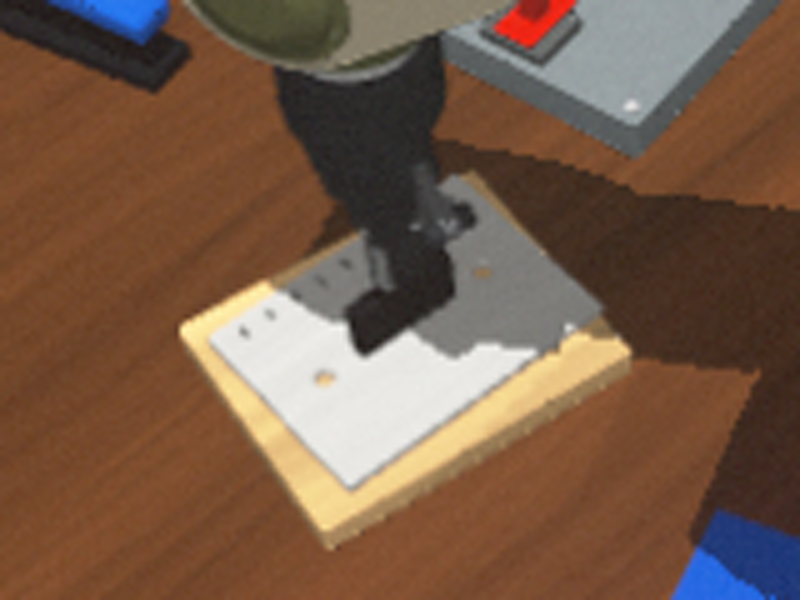

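View pics/sc5a.png

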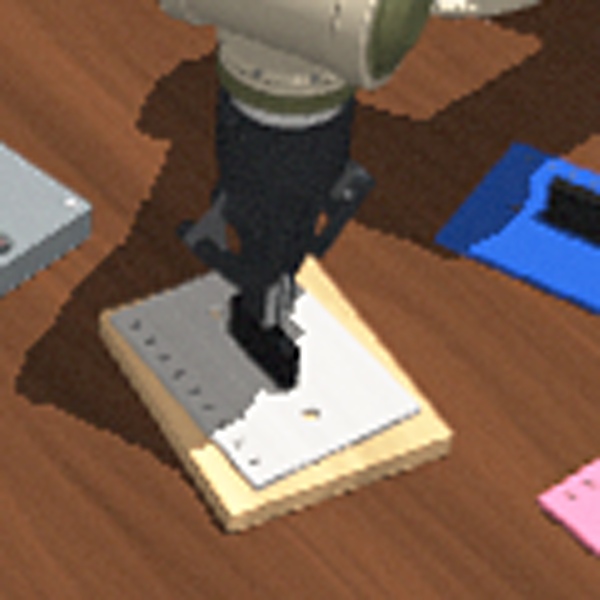

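```bash
python3 - <<'E'
from h import *
e=np.array([430.7,308.4,31.])
t=np.array([0.067,.998,0])
n=np.array([.998,-.067,0])
for dx in (-11,0,11):
  for dz in (0,19,29,38):
    print(dx,dz,np.round(w2px('w5',e+t*dx+[0,0,dz]),1).tolist(),np.round(w2px('w5',e+t*dx+n*6+[0,0,dz]),1).tolist())
d=json.load(open('pics/w5.json'));print(d['p'])
print('handle top ends',w2px('w5',[[431.1+30*.067,308+30,60],[431.1-30*.067,308-30,60]]))
E
python3 - <<'E'
import sys;sys.path.insert(0,'.')
E
python3 go.py 431 307 32 86.1
```

```text
-11 0 [[316.1, 244.9]] [[325.0, 244.9]]
-11 19 [[316.0, 258.1]] [[325.8, 258.1]]
-11 29 [[315.9, 266.2]] [[326.4, 266.2]]
-11 38 [[315.9, 274.3]] [[326.9, 274.3]]
0 0 [[316.1, 229.7]] [[325.1, 229.7]]
0 19 [[316.0, 241.5]] [[326.0, 241.5]]
0 29 [[315.9, 248.7]] [[326.6, 248.7]]
0 38 [[315.9, 256.0]] [[327.1, 256.1]]
11 0 [[316.1, 213.9]] [[325.3, 213.9]]
11 19 [[316.0, 224.2]] [[326.2, 224.2]]
11 29 [[315.9, 230.6]] [[326.8, 230.6]]
11 38 [[315.9, 237.0]] [[327.4, 237.0]]
[435.80155284665983, 378.1480926297199, 206.87131144984104]
handle top ends [[316.72660493 197.99517953]
 [316.67550703 295.29359752]]
t 6.9 pos [430.7 308.4  31. ] ang 86.18 tilt [-0. -0. -1.] F [ 0.18 -0.14 -0.64] grip 0.006
dp [-0.0071, 0.0019, -0.0051] twist 0.0009
```

drive_tool --gripper '[0,0,0,0,0]' --pt "0 0 -0.03" --pt "0 0 -0.06" --pt "0 0 -0.1" --pt "0 0 -0.1" --pt "0 0 -0.1" --twist '[0,0,0,0,0]'

```text
time_s: 7.4
eef_pos: [430.8, 308.5, 51.3]
ee_rot: [0.0, 0.73, 0.683, 0.0]
force: [0.7, -0.3, 0.6]
grip_width: 0.002
```

```bash
python3 -c "
from h import *
shot('wrist','w6');crop('w6',200,60,440,400,1.7,'w6a')
shot('side','s6'); crop('s6',180,200,340,320,5,'s6a')
shot('scene','sc6'); crop('sc6',310,180,430,300,5,'sc6a')"; python3 go.py 431 307 32 86
```

```text
t 7.55 pos [430.5 308.4  50.7] ang 86.19 tilt [-5.e-04 -2.e-04 -1.e+00] F [-0.07 -0.19  1.33] grip 0.005
dp [-0.0067, 0.0028, 0.0937] twist 0.0021
```

View pics/s6a.png

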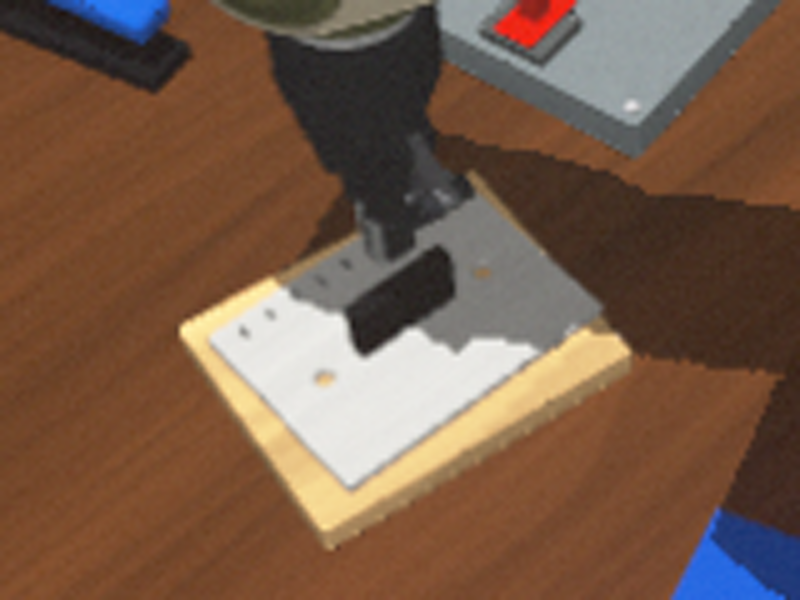

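View pics/sc6a.png

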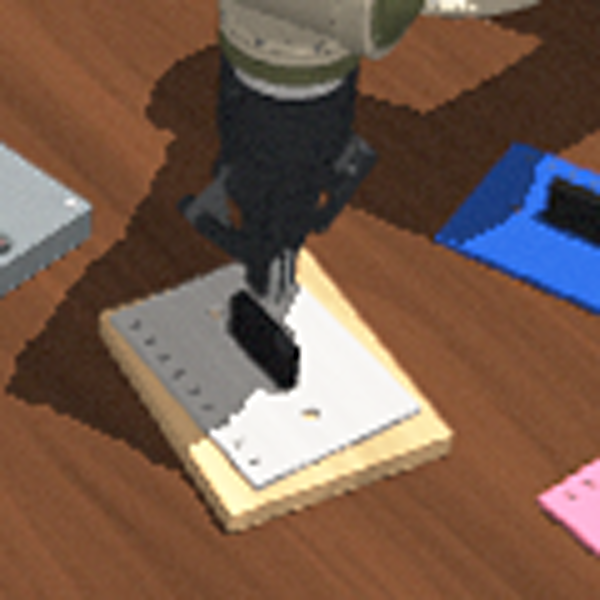

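View pics/w6a.png

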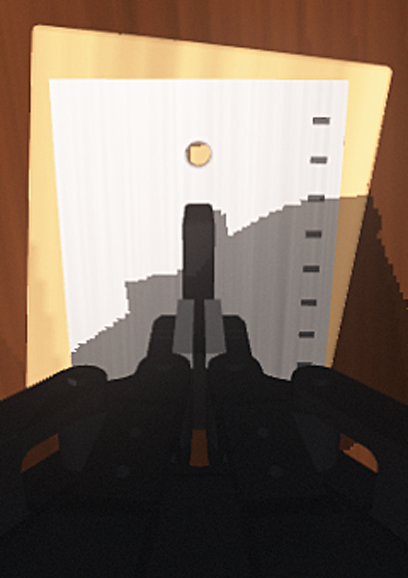

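```bash
python3 - <<'E'
from h import *
print(px2w('s6',180+388/5,200+258/5,50),px2w('s6',180+388/5,200+258/5,85))
print('proj tcp side',(w2px('s6',[430.5,308.4,50.7])-[180,200])*5,'scene',(w2px('sc6',[430.5,308.4,50.7])-[310,180])*5)
for z in (50.7,60,70,80,90): print(z,((w2px('s6',[430.5,308.4,z])-[180,200])*5).round(),((w2px('sc6',[430.5,308.4,z])-[310,180])*5).round())
print('handle',((w2px('s6',[[431+s*2,308+30*s,60] for s in(-1,1)])-[180,200])*5).round(),((w2px('sc6',[[431+s*2,308+30*s,60] for s in(-1,1)])-[310,180])*5).round())
s=ctrl.sense();print(s)
E
```

```text
[446.36942453 296.53461049  50.        ] [422.97936875 312.09108121  85.        ]
proj tcp side [[390.90316263 288.21629882]] scene [[265.81088087 334.93136315]]
50.7 [[391. 288.]] [[266. 335.]]
60 [[389. 277.]] [[267. 324.]]
70 [[387. 264.]] [[268. 312.]]
80 [[385. 252.]] [[269. 300.]]
90 [[382. 239.]] [[270. 288.]]
handle [[437. 243.]
 [340. 309.]] [[237. 294.]
 [295. 355.]]
{'time_s': 7.55, 'joints': array([ 4.00162677e-01,  4.85175559e-01,  1.66157546e+00, -1.91585765e-05,
        9.95386339e-01,  4.66756936e-01]), 'dq': array([ 0.00025814,  0.00117486,  0.00072282,  0.00021683, -0.00035295,
       -0.00074634]), 'tau': array([ 9.35674121e-03, -4.47820473e+01, -2.15934438e+01,  1.01608059e-04,
        9.46265136e-04,  3.91028061e-05]), 'eef_pos': array([430.53848303, 308.3823727 ,  50.74701683]), 'ee_rot': array([-8.63421449e-05,  7.30251519e-01,  6.83178340e-01, -2.58429274e-04]), 'force': array([-0.07462251, -0.18819152,  1.32950735]), 'wrist_torque': array([ 0.03618946, -0.05720731, -0.01093073]), 'grip_width': 0.005143382973091676}
```

```bash
python3 -c "
from h import *
crop('s6',230,225,290,275,12,'s6b'); crop('sc6',340,215,390,265,12,'sc6b')
print('side0 tcp',w2px('side0',[131.8,-508,196.6]),w2px('scene0',[131.8,-508,196.6]))
crop('side0',510,50,590,130,7,'s0b'); crop('scene0',270,20,330,100,7,'sc0b')
i=cv2.imread('pics/s6b.png');print(i.shape)"
```

```text
side0 tcp [[534.07325322 118.83623109]] [[300.54049308  84.3269259 ]]
(600, 720, 3)
```

View pics/s6b.png

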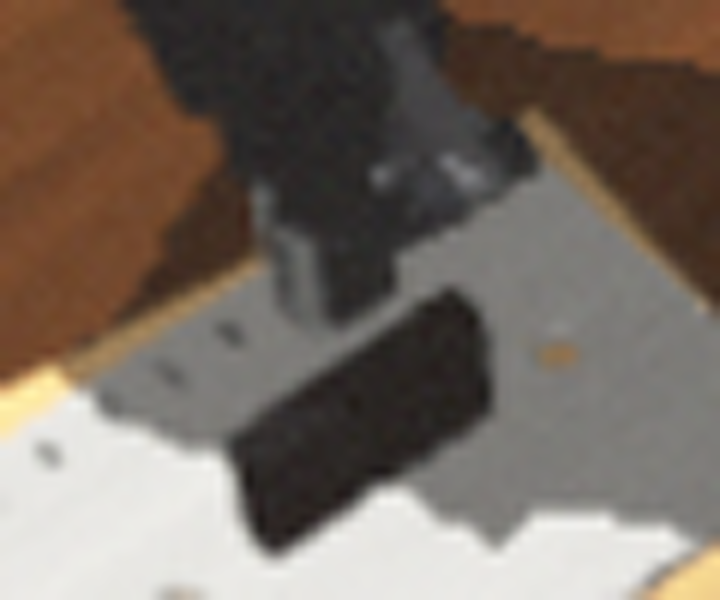

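View pics/sc6b.png

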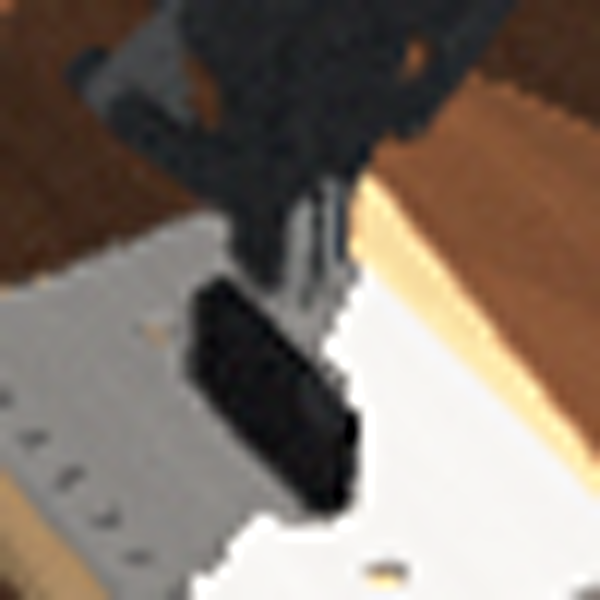

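View pics/s0b.png

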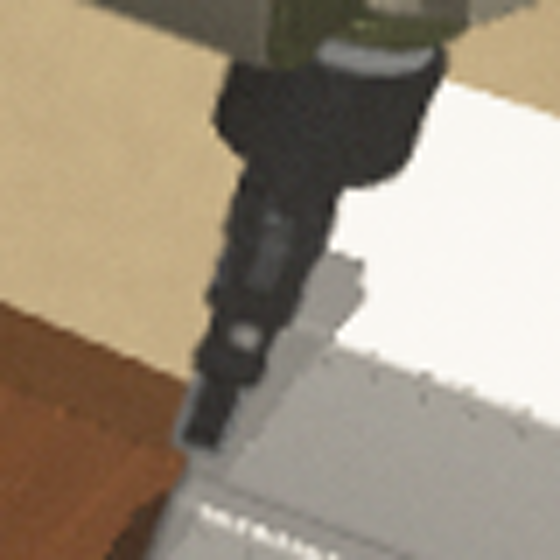

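View pics/sc0b.png

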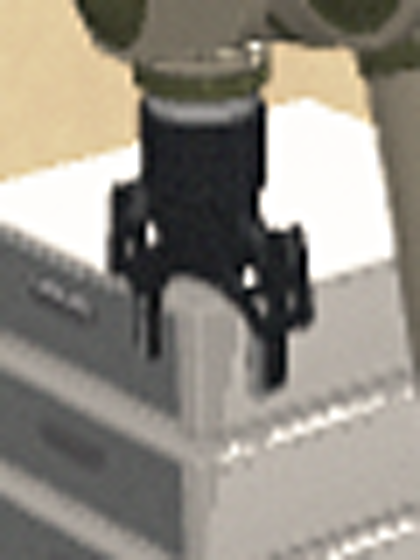

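```bash
cat > tri.py <<'E'
from h import *
def ray(fn,u,v):
    a=px2w(fn,u,v,0);d=np.array(json.load(open('pics/'+fn+'.json'))['p'])
    r=a-d;return d,r/np.linalg.norm(r)
def tri(*o):
    A=np.zeros((3,3));b=np.zeros(3)
    for x in o:
        p,r=ray(*x);M=np.eye(3)-np.outer(r,r);A+=M;b+=M@p
    X=np.linalg.solve(A,b);return X,[np.round(w2px(x[0],X)[0]-x[1:],1).tolist() for x in o]
E
python3 - <<'E'
from tri import *
print(tri(('s6',257.5,252),('sc6',365.8,242)))
print(tri(('s6',257.5,252),('sc6',364,241)))
print(tri(('side0',538.6,113.6),('scene0',300,73)))
E
```

```text
(array([427.21844128, 311.62847566,  75.51520993]), [[-0.5, 1.0], [-0.6, -0.7]])
(array([429.05550251, 308.35882516,  74.96499195]), [[0.0, -0.1], [0.1, 0.1]])
(array([ 125.67840111, -510.42163978,  232.14221808]), [[1.6, -4.4], [1.2, 2.9]])
```

The pads closed 15 mm above the handle. Triangulation puts the shut fingertips at z≈75 while the TCP reads 51, so the fingers end about 24 mm short of the reported TCP. I'll open, descend further while watching the force, and verify by camera.

drive_tool --gripper '[1,1,1,1,1,1,1,1,1]' --pt "0 0 0" --pt "0 0 0" --pt "0 0 0" --pt "0 0 0" --pt "0 0 0" --pt "0 0 0" --pt "0 0 0.05" --pt "0 0 0.1" --pt "0 0 0.1" --twist '[0,0,0,0,0,0,0,0,0]'

```text
time_s: 8.45
eef_pos: [429.7, 308.0, 29.1]
ee_rot: [-0.001, 0.73, 0.683, -0.002]
force: [-1.6, -0.8, 0.7]
grip_width: 0.995
```

```bash
python3 -c "
from h import *
shot('side','s7');crop('s7',200,215,320,305,6.5,'s7a')"; python3 go.py 431 307.5 8 86.1
```

```text
t 8.5 pos [430.1 308.2  29.9] ang 86.18 tilt [-2.e-03 -8.e-04 -1.e+00] F [-0.3  -0.69 -0.27] grip 0.995
dp [-0.0029, 0.0047, 0.1097] twist 0.0009
```

View pics/s7a.png

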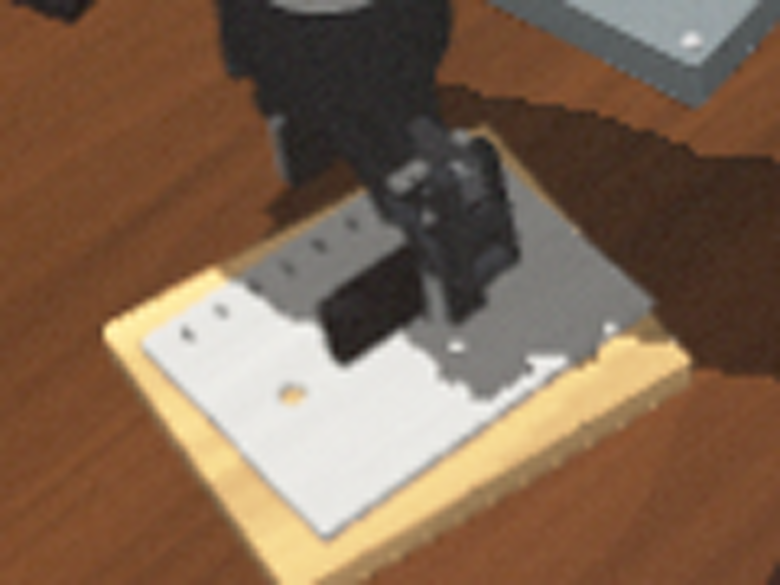

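drive_tool --gripper '[1,1,1,1,1,1]' --pt "-0.005 0.005 0.04" --pt "-0.005 0.005 0.07" --pt "-0.005 0.005 0.09" --pt "-0.005 0.005 0.105" --pt "-0.005 0.005 0.105" --pt "-0.005 0.005 0.105" --twist '[0,0,0,0,0,0]'

```text
time_s: 9.1
eef_pos: [431.7, 307.4, 10.1]
ee_rot: [0.0, 0.73, 0.683, 0.0]
force: [-0.7, 1.4, 0.1]
grip_width: 1.001
```

```bash
python3 -c "
from h import *
shot('side','s8');crop('s8',200,215,320,305,6.5,'s8a')"; python3 go.py 431 307.5 8 86.1
```

```text
t 9.15 pos [431.8 307.4  10.2] ang 86.18 tilt [ 4.e-04  1.e-04 -1.e+00] F [0.32 0.02 0.64] grip 1.0
dp [0.0, -0.0039, 0.011] twist 0.0009
```

View pics/s8a.png

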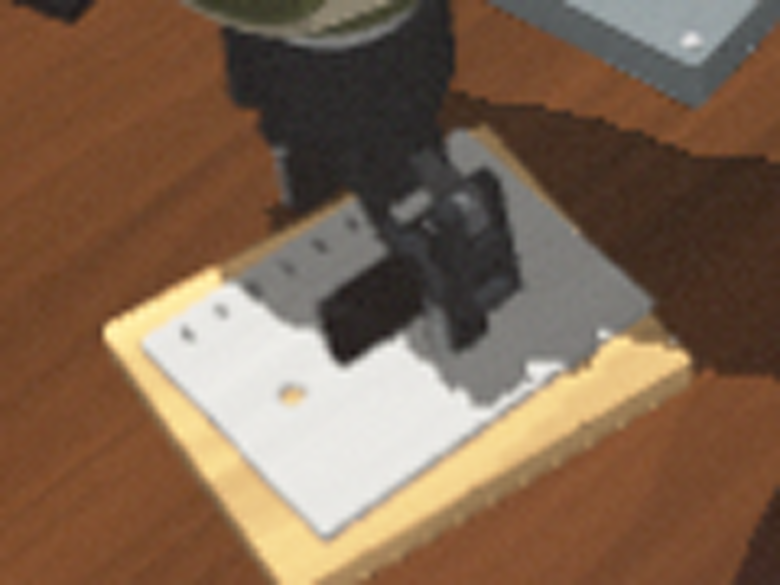

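drive_tool --gripper '[0,0,0,0,0,0,0,0]' --pt "0 0 0.01" --pt "0 0 0.01" --pt "0 0 0.01" --pt "0 0 0.01" --pt "0 0 0.01" --pt "0 0 0.01" --pt "0 0 0.01" --pt "0 0 0.01" --twist '[0,0,0,0,0,0,0,0]' --newtons 60

```text
time_s: 9.95
eef_pos: [431.8, 307.4, 8.2]
ee_rot: [0.0, 0.73, 0.683, 0.0]
force: [-1.7, -0.3, 4.8]
grip_width: 0.124
```

```bash
python3 -c "
from h import *
shot('side','s9');crop('s9',200,215,320,305,6.5,'s9a')
shot('wrist','w9');crop('w9',200,100,440,320,3,'w9a')
"; python3 go.py 431 307.5 8 86.1
```

```text
t 10.05 pos [431.7 307.4   8.2] ang 86.18 tilt [ 2.e-04  1.e-04 -1.e+00] F [-0.95 -0.87  6.33] grip 0.117
dp [0.0001, -0.0037, 0.0011] twist 0.0009
```

View pics/s9a.png

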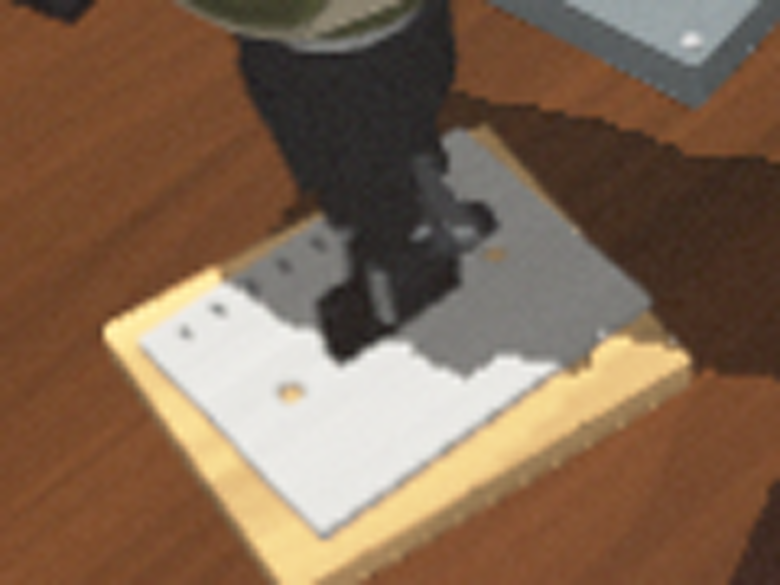

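View pics/w9a.png

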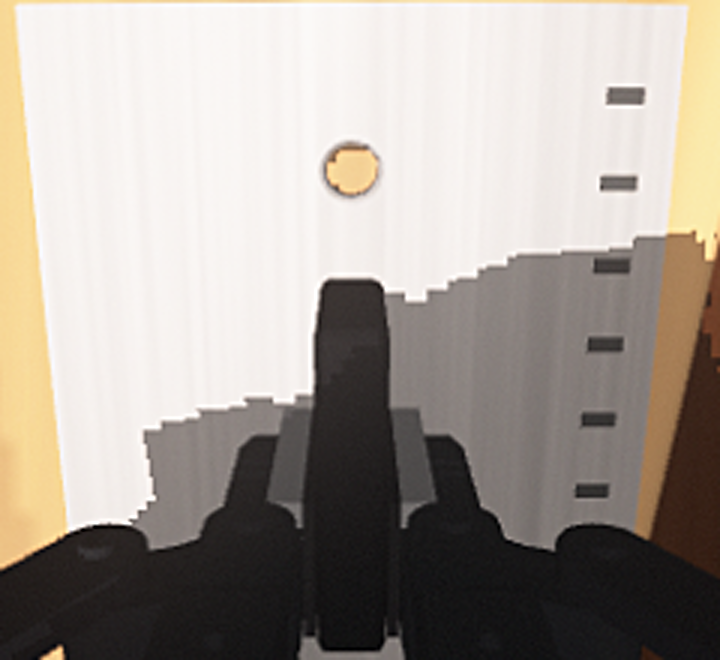

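drive_tool --gripper '[0,0,0,0,0,0,0,0]' --pt "0 0 -0.01" --pt "0 0 -0.03" --pt "0 0 -0.08" --pt "0 0 -0.16" --pt "0 0 -0.25" --pt "0 0 -0.35" --pt "0 0 -0.4" --pt "0 0 -0.4" --twist '[0,0,0,0,0,0,0,0]'

```text
time_s: 10.85
eef_pos: [432.3, 307.7, 89.4]
ee_rot: [0.0, 0.73, 0.683, 0.001]
force: [-0.4, -0.6, -2.7]
grip_width: 0.131
```

```bash
python3 -c "
from h import *
shot('wrist','w10')
"; python3 go.py 523.6 14.3 110 99.5
```

```text
t 10.9 pos [431.7 307.4  88.2] ang 86.18 tilt [ 6.e-04  3.e-04 -1.e+00] F [-0.69  0.3  -3.32] grip 0.126
dp [-1.4316, 0.5561, -0.1092] twist -0.148
```

View pics/w10.png

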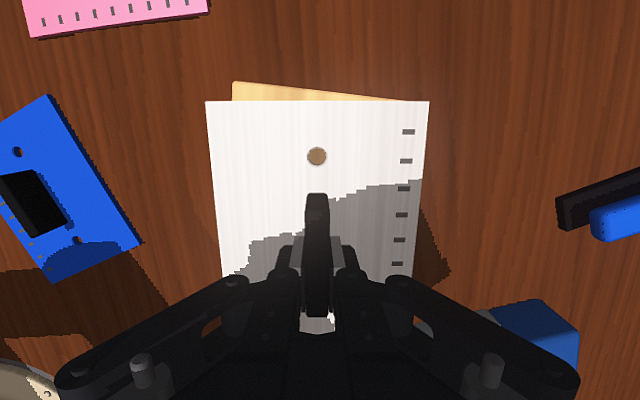

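```bash
python3 - <<'E'
from h import *
crop('w10',200,90,440,320,3,'w10a')
p=px2w('w10',316.6,156.2,88.2+17.8); a=np.radians(86.18);t=np.array([np.cos(a),np.sin(a)])
print(p,p[:2]-50*t, 'rel along tool x',(p[:2]-50*t-[431.7,307.4])@t, 'along tool y',(p[:2]-[431.7,307.4])@[t[1],-t[0]])
# corners of far edge
for u,v in((205.5,101),(429,101.5)):
    q=px2w('w10',u,v,106)[:2]-[431.7,307.4];print(q@t,q@[t[1],-t[0]])
E
```

```text
[435.96275861 357.93699465 106.        ] [432.63164887 308.04808098] rel along tool x 0.7087096116070652 along tool y 0.8864024269133249
80.39103305107332 -58.58328906888433
80.18993930169542 61.183163089804424
```

View pics/w10a.png

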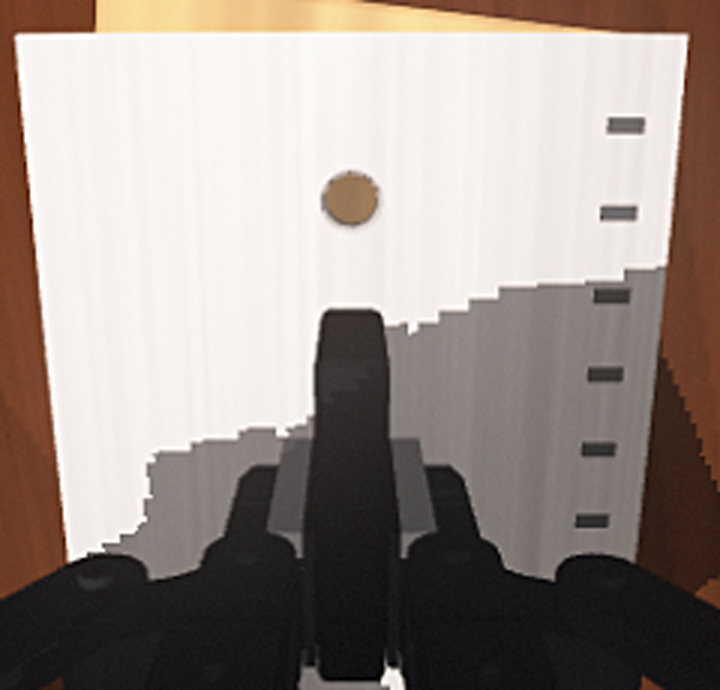

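drive_tool --gripper '[0,0,0,0,0,0,0]' --pt "-0.15 0.05 -0.05" --pt "-0.3 0.1 -0.1" --pt "-0.45 0.17 -0.1" --pt "-0.6 0.23 -0.1" --pt "-0.75 0.29 -0.1" --pt "-0.9 0.35 -0.1" --pt "-1 0.4 -0.1" --twist '[-0.03,-0.06,-0.09,-0.12,-0.148,-0.148,-0.148]'

```text
time_s: 11.6
eef_pos: [498.0, 100.6, 106.9]
ee_rot: [-0.001, 0.647, 0.763, -0.001]
force: [0.1, 0.3, -2.7]
grip_width: 0.123
```

```bash
python3 go.py 523.2 14.0 105 99.5
```

```text
t 11.6 pos [498.  100.6 106.9] ang 99.44 tilt [-2.e-03 -2.e-04 -1.e+00] F [ 0.11  0.26 -2.72] grip 0.123
dp [-0.448, 0.0535, 0.0092] twist -0.0007
```

drive_tool --gripper '[0,0,0,0,0,0,0]' --pt "-0.12 0.02 0" --pt "-0.24 0.03 0" --pt "-0.36 0.04 0" --pt "-0.44 0.05 0" --pt "-0.448 0.053 0" --pt "-0.448 0.053 0" --pt "-0.448 0.053 0" --twist '[0,0,0,0,0,0,0]'

```text
time_s: 12.3
eef_pos: [523.1, 16.7, 107.7]
ee_rot: [-0.0, 0.646, 0.763, -0.0]
force: [-0.3, 0.5, -3.1]
grip_width: 0.123
```

```bash
python3 go.py 523.2 14.0 38 99.5
```

```text
t 12.3 pos [523.1  16.7 107.7] ang 99.55 tilt [-7.e-04  4.e-04 -1.e+00] F [-0.26  0.54 -3.07] grip 0.123
dp [-0.0137, -0.0013, 0.3486] twist 0.0005
```

drive_tool --gripper '[0,0,0,0,0,0,0,0]' --pt "-0.014 0 0.08" --pt "-0.014 0 0.16" --pt "-0.014 0 0.23" --pt "-0.014 0 0.28" --pt "-0.014 0 0.31" --pt "-0.014 0 0.32" --pt "-0.014 0 0.32" --pt "-0.014 0 0.32" --twist '[0,0,0,0,0,0,0,0]'

```text
time_s: 13.1
eef_pos: [524.2, 13.1, 44.5]
ee_rot: [0.0, 0.646, 0.763, 0.0]
force: [-0.2, 0.0, -3.0]
grip_width: 0.121
```

```bash
python3 go.py 523.2 14.0 38 99.5;python3 -c "
from h import *
shot('wrist','w11');crop('w11',200,60,440,320,2.3,'w11a');crop('w11',280,120,360,200,7,'w11b')
shot('side','s11');crop('s11',230,120,380,240,5,'s11a')
shot('scene','sc11');crop('sc11',200,160,350,280,5,'sc11a')
"
```

```text
t 13.1 pos [524.2  13.1  44.5] ang 99.51 tilt [ 1.e-03 -2.e-04 -1.e+00] F [-0.15  0.01 -3.04] grip 0.121
dp [0.0051, -0.0043, 0.0326] twist 0.0001
```

View pics/w11a.png

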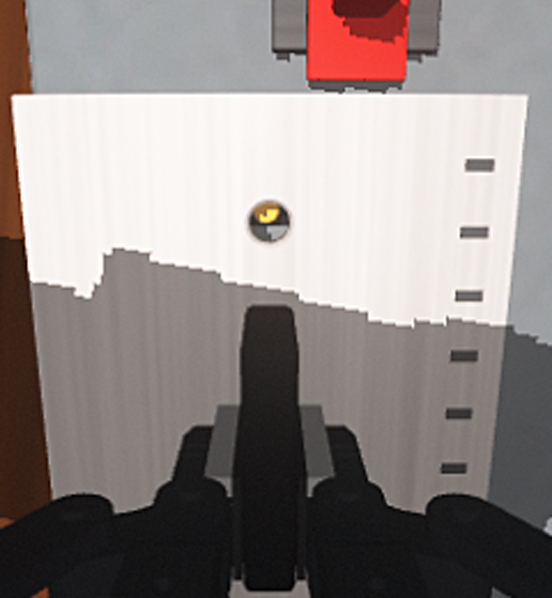

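View pics/w11b.png

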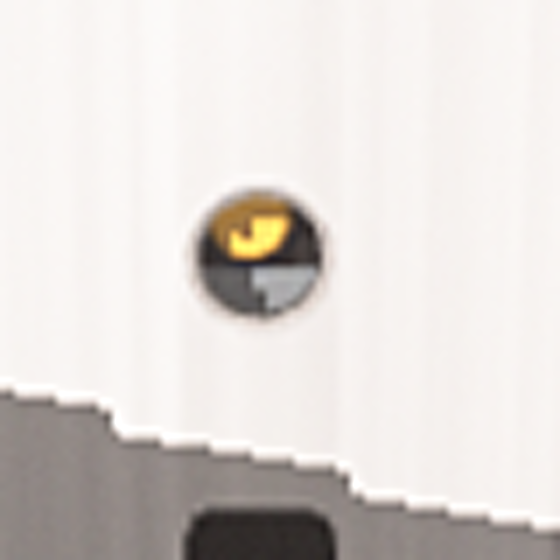

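View pics/s11a.png

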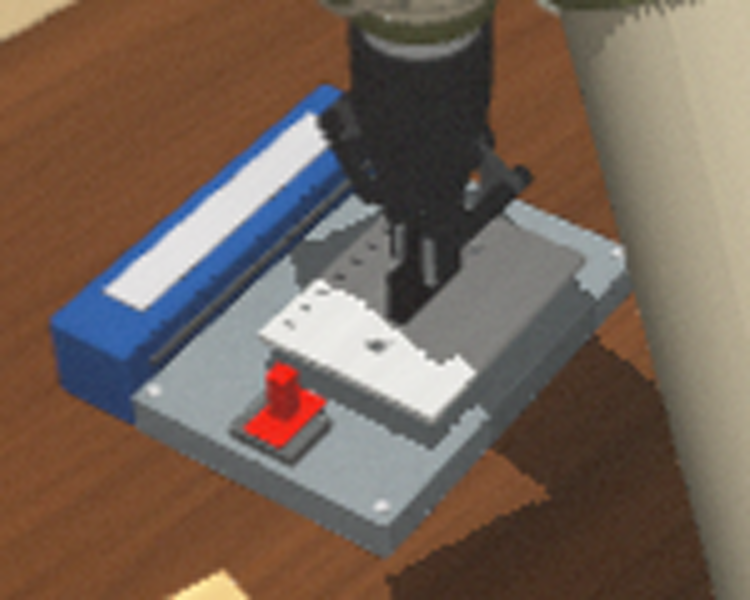

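View pics/sc11a.png

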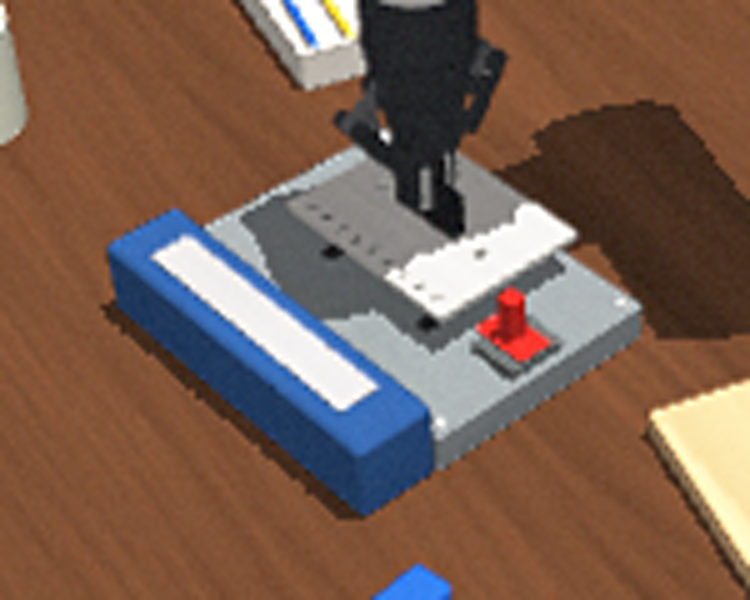

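```bash
cat > hp.py <<'E'
from h import *
def rel(fn,hole,pin,zu,ang,zp=44):
    """tool-frame shift needed so hole centre comes over pin (tool x,y) mm"""
    a=px2w(fn,*hole,zu+6)[:2];b=px2w(fn,*pin,zp)[:2];t=np.radians(ang);X=np.array([np.cos(t),np.sin(t)]);Y=np.array([X[1],-X[0]])
    d=b-a;return np.round([d@X,d@Y],2),b-50*X
E
python3 - <<'E'
from hp import *
f=lambda x,y:(280+x/7-.43,120+y/7-.43)
print(rel('w11',f(260,255),f(253,222),56.3,99.51))
print(rel('w11',f(260,255),f(255,226),56.3,99.51))
E
```

```text
(array([ 0.66, -0.6 ]), array([523.87607044,  14.33972565]))
(array([ 0.31, -0.42]), array([524.10690321,  14.02428376]))
```

drive_tool --gripper '[0,0,0,0,0,0]' --pt "0.0025 -0.0025 0.015" --pt "0.0025 -0.0025 0.03" --pt "0.0025 -0.0025 0.04" --pt "0.0025 -0.0025 0.045" --pt "0.0025 -0.0025 0.045" --pt "0.0025 -0.0025 0.045" --twist '[0,0,0,0,0,0]'

```text
time_s: 13.85
eef_pos: [523.3, 13.5, 35.0]
ee_rot: [0.0, 0.646, 0.763, 0.0]
force: [-0.5, -0.6, -2.5]
grip_width: 0.123
```

```bash
python3 go.py 523.2 14.0 32 99.5;python3 -c "
from h import *
shot('wrist','w12');crop('w12',280,120,360,200,7,'w12b')
"
```

```text
t 13.85 pos [523.3  13.5  35. ] ang 99.5 tilt [ 1.e-04 -0.e+00 -1.e+00] F [-0.48 -0.59 -2.47] grip 0.123
dp [0.0026, -0.0003, 0.0151] twist 0.0
```

View pics/w12b.png

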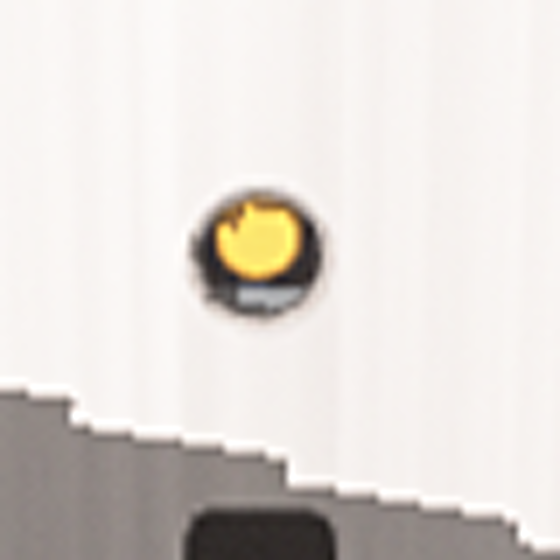

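```bash
python3 - <<'E'
from hp import *
f=lambda x,y:(280+x/7-.43,120+y/7-.43)
print(rel('w12',f(260,255),f(258.5,241),46.8,99.51))
print(rel('w12',f(260,255),f(258.5,243),46.0,99.51,43))
E
```

```text
(array([ 0.09, -0.13]), array([523.59159179,  14.22219259]))
(array([-0.09, -0.13]), array([523.63734755,  13.9444227 ]))
```

The pin is centred in the hole in the enlarged view: pin at (258,241), hole at (260,255), which parallax accounts for. Now a gentle descent.

drive_tool --gripper '[0,0,0,0,0,0,0]' --pt "0 -0.0005 0.005" --pt "0 -0.0005 0.01" --pt "0 -0.0005 0.015" --pt "0 -0.0005 0.02" --pt "0 -0.0005 0.025" --pt "0 -0.0005 0.025" --pt "0 -0.0005 0.025" --twist '[0,0,0,0,0,0,0]'

```text
time_s: 14.6
eef_pos: [523.2, 13.5, 30.0]
ee_rot: [-0.0, 0.646, 0.763, -0.0]
force: [-0.9, 0.0, -3.7]
grip_width: 0.126
```

```bash
python3 go.py 523.2 14.0 32 99.5;python3 -c "
from h import *
shot('wrist','w13');crop('w13',280,120,360,200,7,'w13b')
"
```

```text
t 14.6 pos [523.2  13.5  30. ] ang 99.5 tilt [-0. -0. -1.] F [-0.94  0.01 -3.72] grip 0.126
dp [0.0025, 0.0004, -0.0101] twist 0.0
```

View pics/w13b.png

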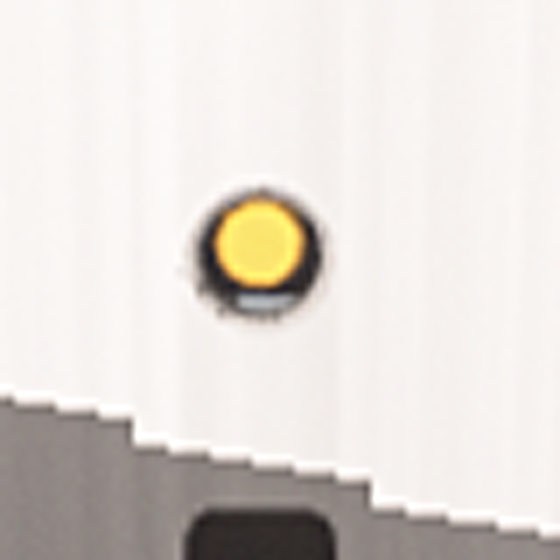

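```bash
python3 - <<'E'
from hp import *
f=lambda x,y:(280+x/7-.43,120+y/7-.43)
print(rel('w13',f(260,255),f(260,243),41.8,99.51))
E
```

```text
(array([ 0.51, -0.  ]), array([523.51353624,  14.65181446]))
```

drive_tool --gripper '[0,0,0,0,0,0]' --pt "0.001 0 0.005" --pt "0.001 0 0.01" --pt "0.001 0 0.015" --pt "0.001 0 0.02" --pt "0.001 0 0.02" --pt "0.001 0 0.02" --twist '[0,0,0,0,0,0]'

```text
time_s: 15.25
eef_pos: [523.1, 13.7, 26.0]
ee_rot: [-0.0, 0.646, 0.763, -0.0]
force: [-0.0, -0.5, -3.6]
grip_width: 0.118
```

```bash
python3 go.py 523.2 14.0 18 99.5;python3 -c "
from h import *
shot('wrist','w14');crop('w14',280,120,360,200,7,'w14b')
"
```

```text
t 15.25 pos [523.1  13.7  26. ] ang 99.5 tilt [-1.e-04  0.e+00 -1.e+00] F [-0.04 -0.54 -3.61] grip 0.118
dp [0.0014, 0.0005, 0.0399] twist 0.0
```

View pics/w14b.png

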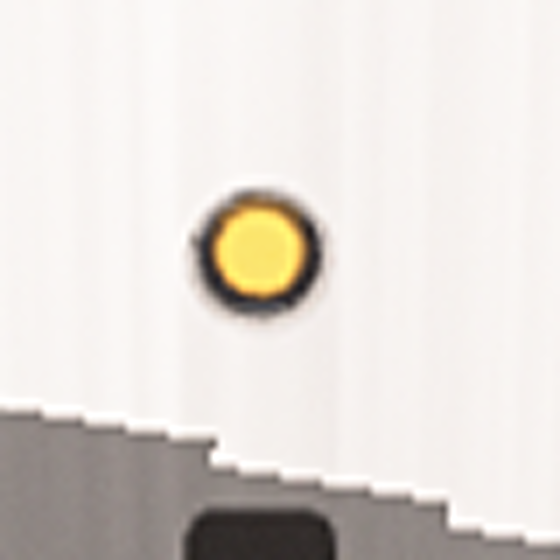

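drive_tool --gripper '[0,0,0,0,0,0,0,0]' --pt "0.0015 0 0.005" --pt "0.0015 0 0.01" --pt "0.0015 0 0.015" --pt "0.0015 0 0.02" --pt "0.0015 0 0.025" --pt "0.0015 0 0.03" --pt "0.0015 0 0.03" --pt "0.0015 0 0.03" --twist '[0,0,0,0,0,0,0,0]'

```text
time_s: 16.1
eef_pos: [523.1, 14.0, 20.0]
ee_rot: [-0.0, 0.646, 0.763, 0.0]
force: [0.0, 0.4, -2.7]
grip_width: 0.125
```

```bash
python3 go.py 523.2 14.0 18 99.5
```

```text
t 16.1 pos [523.1  14.   20. ] ang 99.5 tilt [ 0.  0. -1.] F [ 0.02  0.44 -2.67] grip 0.125
dp [0.0, 0.0004, 0.01] twist 0.0
```

drive_tool --gripper '[0,0,0,0]' --pt "0 0 0.003" --pt "0 0 0.006" --pt "0 0 0.008" --pt "0 0 0.008" --twist '[0,0,0,0]'

```text
time_s: 16.5
eef_pos: [523.1, 14.0, 18.3]
ee_rot: [-0.0, 0.646, 0.763, -0.0]
force: [-0.3, -1.0, -4.1]
grip_width: 0.123
```

```bash
python3 go.py 523.2 14.0 18 99.5
```

```text
t 16.5 pos [523.1  14.   18.3] ang 99.5 tilt [-1.e-04  0.e+00 -1.e+00] F [-0.27 -0.96 -4.05] grip 0.123
dp [-0.0002, 0.0007, 0.0017] twist 0.0
```

No contact yet, so I continue in sub-millimetre steps.

drive_tool --gripper '[0,0,0]' --pt "0 0 0.003" --pt "0 0 0.004" --pt "0 0 0.004" --twist '[0,0,0]'

```text
time_s: 16.8
eef_pos: [523.2, 14.0, 18.3]
ee_rot: [0.0, 0.646, 0.763, 0.0]
force: [-2.9, 0.2, 4.7]
grip_width: 0.122
```

drive_tool --gripper '[0,0,0]' --pt "0 0 0.002" --pt "0 0 0.003" --pt "0 0 0.003" --twist '[0,0,0]'

```text
time_s: 17.1
eef_pos: [523.2, 14.0, 18.2]
ee_rot: [0.0, 0.646, 0.763, 0.0]
force: [-5.9, 0.6, 12.2]
grip_width: 0.122
```

Contact is at the expected bed height. I ease off and look before releasing.

drive_tool --gripper '[0,0,0]' --pt "0 0 -0.002" --pt "0 0 -0.004" --pt "0 0 -0.004" --twist '[0,0,0]'

```text
time_s: 17.4
eef_pos: [523.2, 14.0, 18.2]
ee_rot: [0.0, 0.646, 0.763, 0.0]
force: [-4.6, 0.4, 7.1]
grip_width: 0.125
```

```bash
python3 go.py 523.2 14.0 18 99.5;python3 -c "
from h import *
shot('wrist','w15');crop('w15',200,60,440,320,2.3,'w15b')
shot('side','s15');crop('s15',230,120,380,240,5,'s15a')
"
```

```text
t 17.4 pos [523.2  14.   18.2] ang 99.51 tilt [ 2.e-04 -1.e-04 -1.e+00] F [-4.57  0.36  7.11] grip 0.125
dp [-0.0001, 0.0002, 0.0012] twist 0.0001
```

View pics/w15b.png

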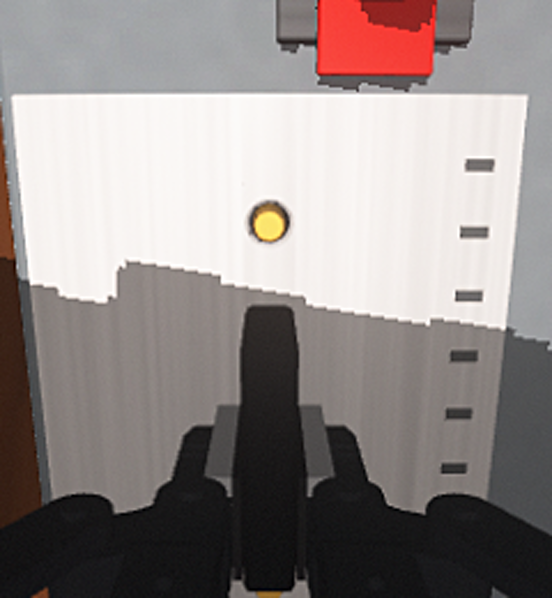

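View pics/s15a.png

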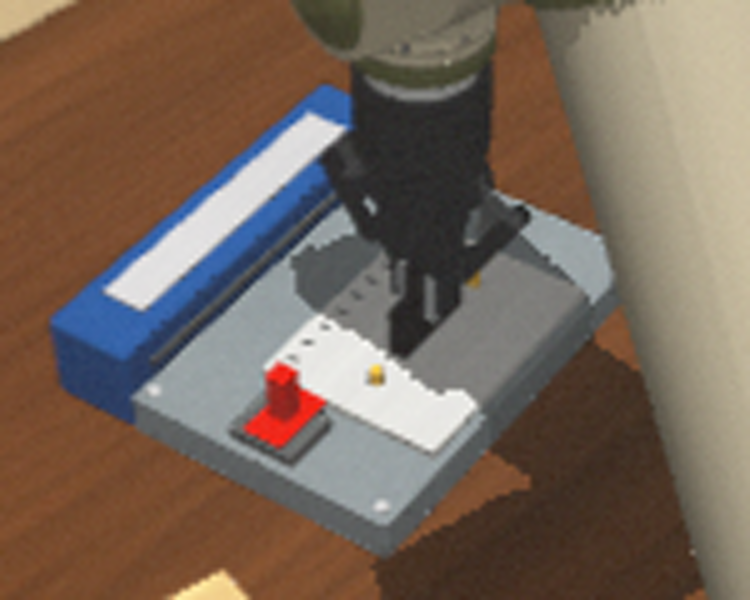

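Both pins stand proud and the plate lies flush. Release and rise.

drive_tool --gripper '[0,0,0.3,0.6,1,1,1,1,1,1]' --pt "0 0 -0.002" --pt "0 0 -0.002" --pt "0 0 -0.002" --pt "0 0 -0.002" --pt "0 0 -0.002" --pt "0 0 -0.002" --pt "0 0 -0.002" --pt "0 0 -0.002" --pt "0 0 -0.002" --pt "0 0 -0.002" --twist '[0,0,0,0,0,0,0,0,0,0]'

```text
time_s: 18.5
eef_pos: [523.1, 14.0, 18.2]
ee_rot: [0.0, 0.646, 0.763, -0.0]
force: [-0.3, -0.1, -0.8]
grip_width: 1.001
```

drive_tool --gripper '[1,1,1,1,1,1,1,1]' --pt "0 0 -0.03" --pt "0 0 -0.08" --pt "0 0 -0.16" --pt "0 0 -0.28" --pt "0 0 -0.4" --pt "0 0 -0.5" --pt "0 0 -0.5" --pt "0 0 -0.5" --twist '[0,0,0,0,0,0,0,0]'

```text
time_s: 19.3
eef_pos: [523.1, 14.0, 118.4]
ee_rot: [0.0, 0.646, 0.763, 0.0]
force: [-0.5, 0.2, 0.1]
grip_width: 0.999
```

```bash
python3 go.py 523.2 14.0 18 99.5;python3 -c "
from h import *
shot('wrist','w16')
shot('side','s16');crop('s16',230,120,380,240,5,'s16a')
"
```

```text
t 19.3 pos [523.1  14.  118.4] ang 99.5 tilt [ 5.e-04 -1.e-04 -1.e+00] F [-0.47  0.16  0.09] grip 0.999
dp [-0.0002, 0.0004, 0.5019] twist 0.0
```

View pics/w16.png

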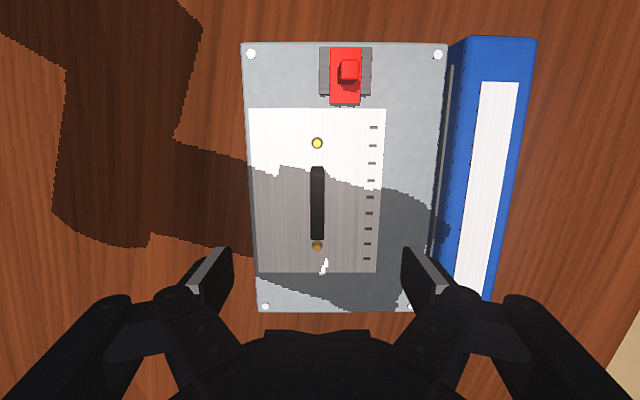

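View pics/s16a.png

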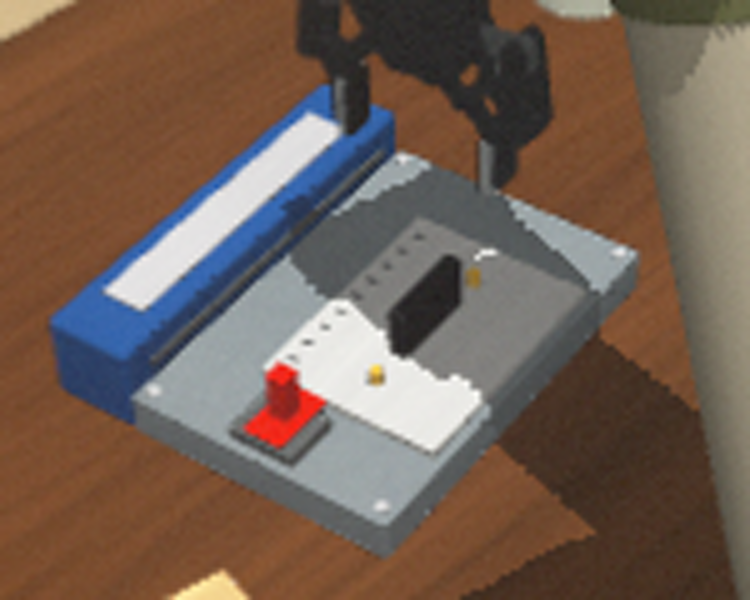

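```bash
python3 - <<'E'
from h import *
a=np.radians(9.5);ex=np.array([np.cos(a),np.sin(a)]);ey=np.array([-ex[1],ex[0]])
c=np.array([523.1,14.0])+23.8*ex;print('punch ctr',c)
k=px2w('w16',350,70.5,74)[:2]-c;print('knob',k@ex,k@ey)
for n,u,v,z in(('tongue end',345,104.5,41),('pin',317,143,44),('plate edgeR',385.5,109,36),('plate edgeL',248.5,107.5,36)):
    k=px2w('w16',u,v,z)[:2]-c;print(n,k@ex,k@ey)
s=c+ey*136;print('start',s)
E
python3 go.py 524.7 152 80 99.5
```

```text
punch ctr [546.57359732  17.92813302]
knob 0.5643745844205156 104.48868586648008
tongue end 0.6682633030586544 82.69671309559905
pin -23.080364458050344 50.62818149310169
plate edgeR 36.54200007834148 79.3917135930106
plate edgeL -82.61671248260997 80.60378797853227
start [524.12712292 152.06297483]
t 19.4 pos [522.6  14.1 117.4] ang 99.5 tilt [-1.6e-03  3.0e-04 -1.0e+00] F [ 0.63 -0.74  0.3 ] grip 1.001
dp [0.6782, 0.1247, 0.1871] twist 0.0
```

drive_tool --gripper '[1,0.8,0.6,0.3,0,0,0,0]' --pt "0.2 0.04 0" --pt "0.4 0.08 0" --pt "0.55 0.11 0" --pt "0.65 0.12 0.05" --pt "0.678 0.122 0.1" --pt "0.678 0.122 0.18" --pt "0.678 0.122 0.18" --pt "0.678 0.122 0.18" --twist '[0,0,0,0,0,0,0,0]'

```text
time_s: 20.2
eef_pos: [524.7, 151.0, 81.9]
ee_rot: [-0.0, 0.646, 0.763, -0.0]
force: [0.5, -0.3, -0.3]
grip_width: 0.001
```

```bash
python3 go.py 524.1 152.1 26 99.5; python3 -c "
from h import *
shot('wrist','w17')"
```

```text
t 20.2 pos [524.7 151.   81.9] ang 99.45 tilt [-1.1e-03 -2.0e-04 -1.0e+00] F [ 0.47 -0.26 -0.32] grip 0.001
dp [0.0057, -0.0017, 0.2795] twist -0.0005
```

View pics/w17.png

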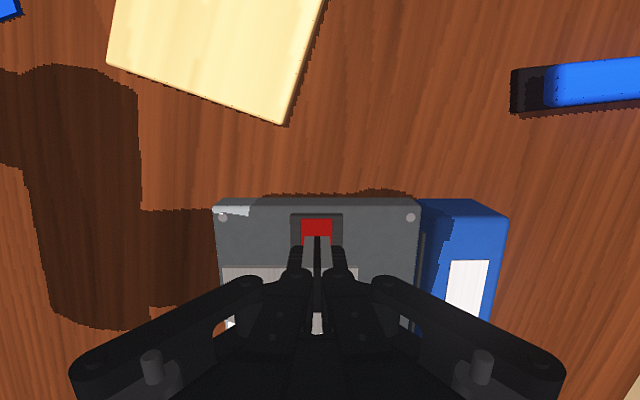

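drive_tool --gripper '[0,0,0,0,0,0,0]' --pt "0.015 0 0.05" --pt "0.015 0 0.1" --pt "0.015 0 0.15" --pt "0.015 0 0.2" --pt "0.015 0 0.25" --pt "0.015 0 0.27" --pt "0.015 0 0.27" --twist '[0,0,0,0,0,0,0]'

```text
time_s: 20.95
eef_pos: [524.0, 154.7, 27.5]
ee_rot: [-0.0, 0.646, 0.763, -0.0]
force: [0.2, -0.0, -0.5]
grip_width: 0.002
```

```bash
python3 go.py 527.4 132.4 27 99.5; python3 -c "
from h import *
shot('side','s18');crop('s18',230,120,380,240,5,'s18a')
shot('scene','sc18');crop('sc18',200,160,350,280,5,'sc18a')"
```

```text
t 20.95 pos [524.  154.7  27.5] ang 99.5 tilt [-1.1e-03 -1.0e-04 -1.0e+00] F [ 0.21 -0.   -0.55] grip 0.002
dp [-0.1126, -0.0016, 0.0026] twist 0.0
```

View pics/s18a.png

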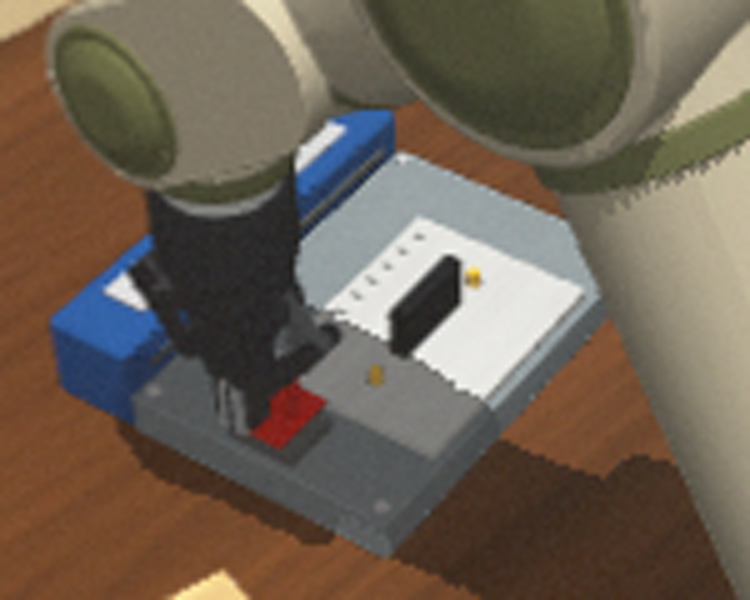

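View pics/sc18a.png

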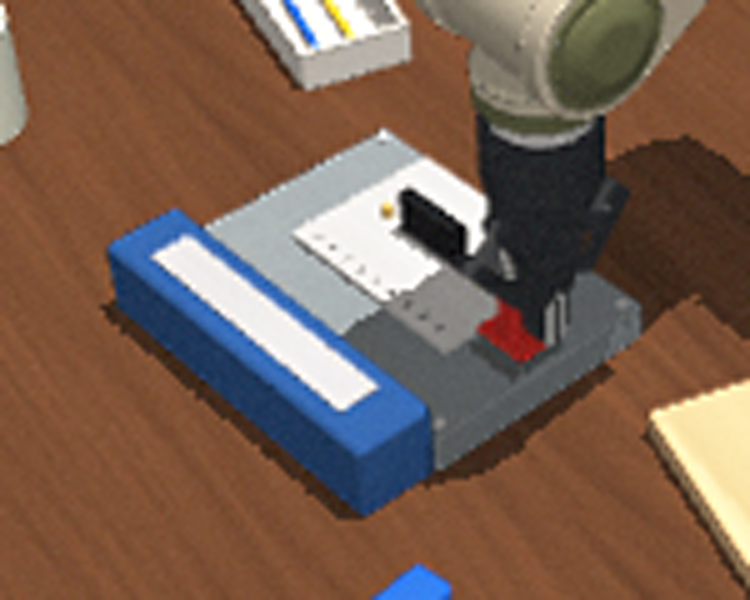

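drive_tool --gripper '[0,0,0,0,0,0,0,0]' --pt "-0.02 0 0" --pt "-0.04 0 0" --pt "-0.055 0 0" --pt "-0.07 0 0" --pt "-0.085 0 0" --pt "-0.1 0 0" --pt "-0.1 0 0" --pt "-0.1 0 0" --twist '[0,0,0,0,0,0,0,0]'

```text
time_s: 21.85
eef_pos: [527.6, 134.9, 28.1]
ee_rot: [0.0, 0.646, 0.763, -0.0]
force: [0.5, 0.2, 0.4]
grip_width: 0.001
```

drive_tool --gripper '[0,0,0,0,0,0]' --pt "-0.01 0 0" --pt "-0.02 0 0" --pt "-0.03 0 0" --pt "-0.04 0 0" --pt "-0.04 0 0" --pt "-0.04 0 0" --twist '[0,0,0,0,0,0]'

```text
time_s: 22.45
eef_pos: [529.0, 126.9, 28.2]
ee_rot: [0.0, 0.646, 0.763, -0.0]
force: [0.5, 0.2, 0.5]
grip_width: 0.004
```

```bash
python3 -c "
from h import *
s=ctrl.sense();d=np.array(s['eef_pos'][:2])-[546.57,17.93];print('tcp punch y',d@[-.165,.986],'knobcontact knob y=',d@[-.165,.986]-18,s['force'])
shot('side','s19');crop('s19',230,120,380,240,5,'s19a')"
```

```text
tcp punch y 110.32973983869029 knobcontact knob y= 92.32973983869029 [0.52702747 0.15774791 0.4871349 ]
```

View pics/s19a.png

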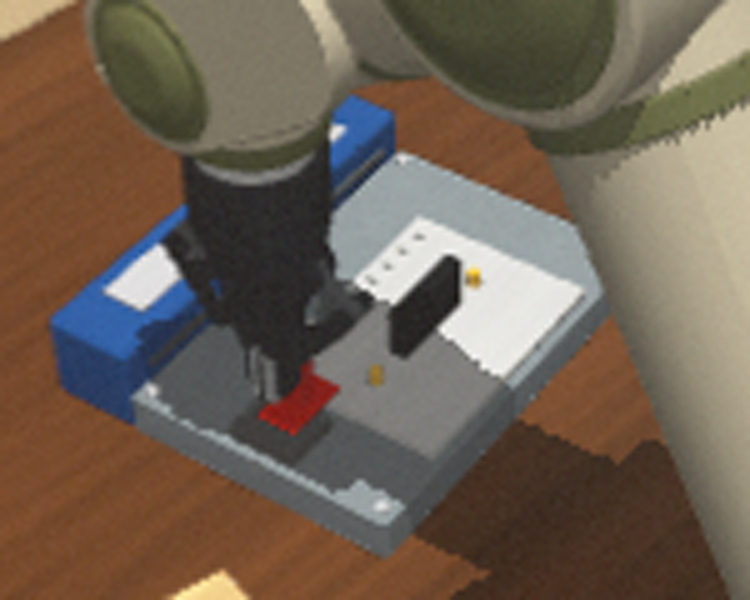

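The tongue is moving in over the plate. I keep going in small steps until the stop is felt.

drive_tool --gripper '[0,0,0,0]' --pt "-0.007 0 0" --pt "-0.014 0 0" --pt "-0.02 0 0" --pt "-0.02 0 0" --twist '[0,0,0,0]'

```text
time_s: 22.9
eef_pos: [529.6, 123.0, 28.2]
ee_rot: [0.0, 0.646, 0.763, -0.0]
force: [-0.2, 0.5, 0.3]
grip_width: -0.001
```

drive_tool --gripper '[0,0,0]' --pt "-0.004 0 0" --pt "-0.007 0 0" --pt "-0.007 0 0" --twist '[0,0,0]'

```text
time_s: 23.2
eef_pos: [529.8, 121.7, 28.2]
ee_rot: [0.0, 0.646, 0.763, 0.0]
force: [-0.3, 1.1, -0.3]
grip_width: -0.001
```

drive_tool --gripper '[0,0,0]' --pt "-0.004 0 0" --pt "-0.005 0 0" --pt "-0.005 0 0" --twist '[0,0,0]'

```text
time_s: 23.5
eef_pos: [530.0, 120.8, 28.2]
ee_rot: [0.0, 0.646, 0.763, -0.0]
force: [0.1, 0.9, 0.2]
grip_width: 0.003
```

drive_tool --gripper '[0,0,0]' --pt "-0.003 0 0" --pt "-0.005 0 0" --pt "-0.005 0 0" --twist '[0,0,0]'

```text
time_s: 23.8
eef_pos: [530.0, 120.5, 28.2]
ee_rot: [-0.0, 0.646, 0.763, 0.0]
force: [-0.7, 6.5, 0.4]
grip_width: -0.001
```

drive_tool --gripper '[0,0,0]' --pt "-0.003 0 0" --pt "-0.005 0 0" --pt "-0.005 0 0" --twist '[0,0,0]'

```text
time_s: 24.1
eef_pos: [530.0, 120.4, 28.3]
ee_rot: [-0.001, 0.646, 0.763, 0.001]
force: [-1.0, 10.7, 2.6]
grip_width: -0.002
```

The stop is reached: position fixed at y≈120.4 while the force rose to 11 N. Now back off and rise.

drive_tool --gripper '[0,0,0,0,0,0,0,0,0,0,0]' --pt "0.02 0 0" --pt "0.05 0 0" --pt "0.09 0 0" --pt "0.12 0 0" --pt "0.12 0 0" --pt "0.12 0 -0.1" --pt "0.12 0 -0.25" --pt "0.12 0 -0.45" --pt "0.12 0 -0.65" --pt "0.12 0 -0.7" --pt "0.12 0 -0.7" --twist '[0,0,0,0,0,0,0,0,0,0,0]'

```text
time_s: 25.2
eef_pos: [527.0, 142.4, 169.4]
ee_rot: [0.001, 0.646, 0.763, 0.001]
force: [-0.1, -0.3, 0.4]
grip_width: -0.002
```

drive_tool --gripper '[0,0,0,0,0,0,0,0,0]' --pt "-0.2 0 0" --pt "-0.4 0 0" --pt "-0.6 0 0" --pt "-0.8 0 0" --pt "-0.9 -0.1 0" --pt "-0.9 -0.2 0" --pt "-0.9 -0.2 0" --pt "-0.9 -0.2 0" --pt "-0.9 -0.2 0" --twist '[0,0,0,0,0,0,0,0,0]'

```text
time_s: 26.1
eef_pos: [516.9, -41.2, 167.5]
ee_rot: [-0.0, 0.646, 0.763, -0.0]
force: [0.9, -0.5, 0.4]
grip_width: -0.004
```

```bash
python3 go.py 527.4 132.4 27 99.5; python3 -c "
from h import *
shot('side','s20');crop('s20',230,120,380,240,5,'s20a')
shot('scene','sc20');crop('sc20',200,160,350,280,5,'sc20a')
shot('wrist','w20')"
```

```text
t 26.1 pos [516.9 -41.2 167.5] ang 99.54 tilt [-7.e-04  3.e-04 -1.e+00] F [ 0.87 -0.55  0.44] grip -0.004
dp [0.8469, 0.1959, 0.7029] twist 0.0005
```

View pics/s20a.png

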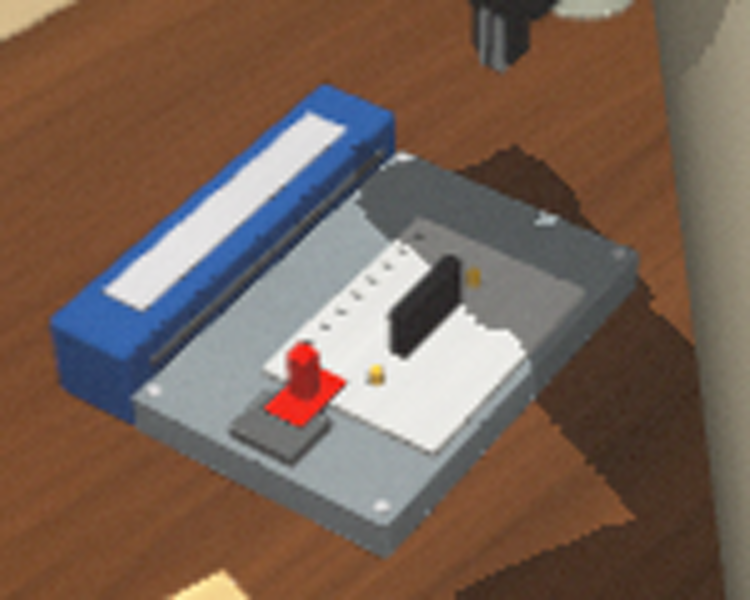

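View pics/sc20.png

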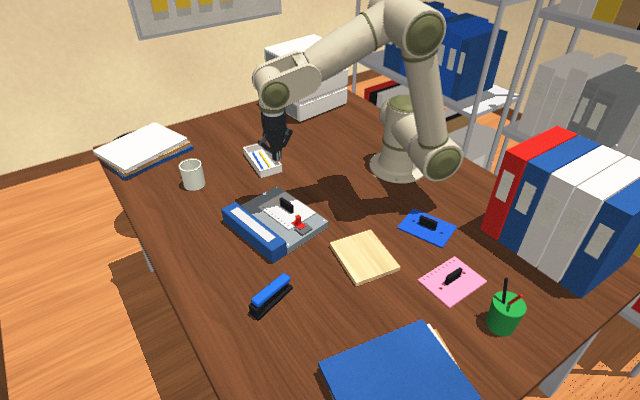

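View pics/w20.png

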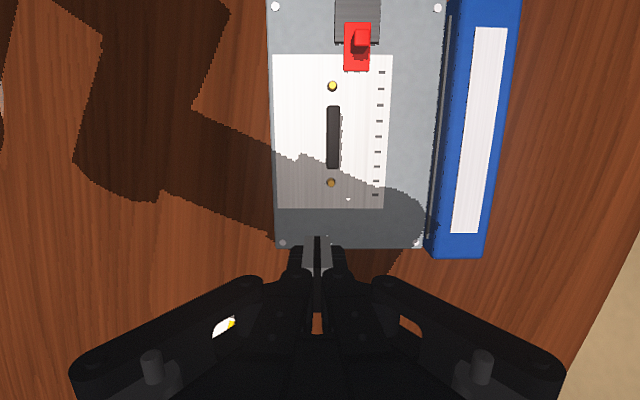

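```bash
python3 - <<'E'
from h import *
a=np.radians(9.5);ex=np.array([np.cos(a),np.sin(a)]);ey=np.array([-ex[1],ex[0]]);c=np.array([546.57,17.93])
for n,u,v,z in(('tongue tip',357,70.5,41),('knob',361,37,74),('plate edge',300,54.5,36),('pin+',332.5,86,44),('pin-',331,183,44)):
    k=px2w('w20',u,v,z)[:2]-c;print(n,np.round([k@ex,k@ey],1))
crop('w20',260,0,440,220,2.7,'w20a')
E
```

```text
tongue tip [ 1.2 64.1]
knob [-0.6 86. ]
plate edge [-55.2  79.6]
pin+ [-23.   49.2]
pin- [-23.1 -48.9]
```

View pics/w20a.png

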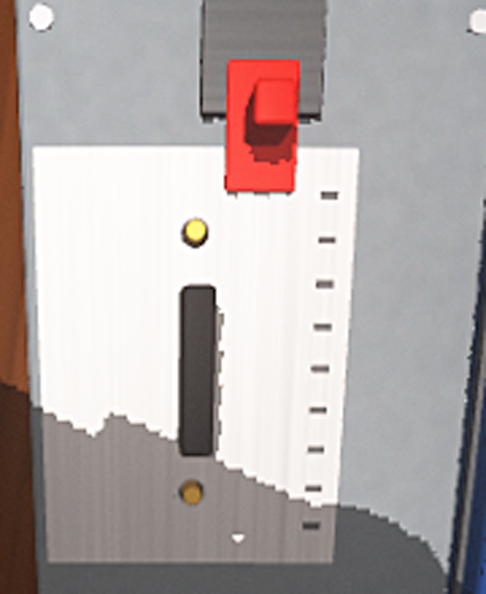

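The knob is at punch y = 86 and the tongue tip at 64, which is full travel, with both pins through the plate. The scene view shows the mug, stapler and tray unmoved.

```bash
python3 -c "
from rig import job
print(job.finish_job())"
```

```text
the job is handed in; nothing more can be done
None
```

The aluminium plate is seated on both brass pins, flush on the bed, and the red lock is pushed fully in over its end. I handed the job in at about 26 s with the gripper clear of everything.

- **First grasp missed:** the jaws closed above the handle without touching the plate. The cameras showed the fingertips about 24 mm short of the reported TCP, so I reopened, went lower and gripped the handle properly.
- **Seating:** I lined the plate up by watching a pin through one of its holes, then lowered it gently. The bed was felt at the expected height, with at most about 12 N of upward force in the readings at the end of each move.
- **Lock:** I pushed it until it hit its stop, at about 11 N. The last picture put the knob at y ≈ 86 mm and the tongue tip at y ≈ 64 mm on the punch, which matches full travel.
- **Final checks:** both pins stand proud of the plate. By eye in the scene view, the mug, stapler, pen tray and look-alike plates are where they started.
- **Disagreement between cameras:** the scene and side cameras placed the pins a few mm away from where the wrist camera did, mostly in y. I relied on the wrist view, and the fit bore it out.

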